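Unstack the painting kit into its trays

ROBOT

A 7-joint arm with a two-finger parallel gripper is mounted at the origin on the work surface. World frame = base frame: x ahead of the robot, y to its left, z up, the work surface at z = 0. Lengths are in m, angles in rad, forces in N, time in s.
With the tool pointing down it reaches from about 0.425 to 0.925 m from the base axis. Payload 6.8 kg.
Tool frame: the origin (TCP) lies on the centre line of the jaws, within the pads' length; the fingertips stand manip.finger_overhang ahead of it and the grasp point (between the pads) lies 3 mm ahead of it (manip.finger_overhang is the distance from the TCP to the fingertips, in m); z points along the fingers, y is the direction in which the jaws open and shut (so a half turn about z gives the same grasp; the last joint's range is limited). The gripper opens to 88 mm and grips with 3 to 60 N. Pads are 20 mm wide; open, the fingers measure 115 mm over their backs; the gripper's body (75 mm by 178 mm) begins 61 mm behind the grasp point.
Start: joints at [-0.108, 0.477, 0.022, 1.555, -0.011, 1.109, -0.083], TCP at [0.675, 0, 0.218] pointing down, gripper open.
Joint ranges: [-2.96, 2.96], [-0.34, 2.1], [-1.41, 1.46], [0.24, 2.44], [-1.37, 4.51], [0.17, 1.92], [-2.96, 2.96]. Speed limits (rad/s): [2.39, 2.39, 3.14, 3.14, 3.14, 3.14, 3.14].

INTERFACE

Orientations are given as a rotation vector (axis times angle).
In Python, from plant import manip gives the robot as it stands.
- The arm moves only by the tool drive_tool, never from a script. Its argument "deltas" is a list that holds one entry, the list of rows, each a list of 6 numbers: the shift along the world's x, y, z in mm, then the turn, a rotation vector about the world's x, y, z in rad. A call has 1 to 5 rows; each row shifts and turns the commanded pose from where the row before left it; what a row does not reach is not made up. A row lasts 1/10 s, in which the tool goes at most 50 mm and 8.59 degrees, less where a joint would pass 70% of its speed; a pose out of reach is approached as far as the arm can. A call with a gripper value outside its range is refused whole. "gripper" is the finger opening in mm, from 0 to 87.8, set as the call begins (left out, the last holds). The fingers move at their own pace and stop on an object; "grip_force" is the grip in N (left out, the last holds). Time passes only in rows, so rows that do not move let the fingers close. It gives the time, the measured TCP pose, the force and the opening at its end, in the units of the state.
- manip.get_state(): the state, without advancing time (a new reading comes with each control period).
- manip.grab_frame(name): name is "scene" or "side" or "wrist"; returns a dict with "image" (384x512x3 uint8, red, green, blue), "K" (3x3 intrinsics, pixels), "world_to_cam" (4x4, takes a point from world to camera coordinates). Camera axes: x right, y up, looking along -z (the intrinsics and any distortion apply to the point x, -y, -z); pixel columns grow to the right and rows downward; lengths in m; the calibration is good to about 2 mm. A picture is of the moment at which its call begins. There is no depth.
- manip.finish_job(): hands the job in, once; it reports no verdict.
The state is a dict: "clock": time; "joint_positions": joint angles; "joint_velocities": joint speeds; "joint_efforts": joint torques, N m; "tcp_pos": TCP position; "tool_rot": TCP orientation; "wrist_force": force on the tool from outside, world axes, zero at the start; "ft_torque": the same for the moment, N m; "opening": finger opening in m.
Only numpy, scipy, OpenCV 4.12 (cv2) and the standard library are available. Lean on these libraries where they do the work, as an engineer would, in place of code of your own. Each camera call takes 0.05 s, during which the arm holds its last target. There are 200 camera calls.

TASK

The painting kit stands in one stack: a jar on a carton on a metal tin on a pencil box. Take it apart from the top down and set each thing gently, without dropping it, flat inside the empty tray that fits it (the jar upright in the round tray, the carton in the short, the tin in the medium and the pencil box in the long one), each in its tray before the next is taken. Leave the cup and the tape roll where they are.

Things in the scene. Friction and masses are not known exactly. Their poses are not given: they have to be found in the camera images.
- jar: small round amber paint jar with a white lid, 44 mm diameter, 50 mm tall, straight sides, about 110 g; upright on top of the stack, on the carton. Origin: centre of its underside; z up
- carton: plain cardboard box with a paper band, 84 mm long (x), 48 mm wide (y), 32 mm high (z), about 90 g; second from the top, lying on the tin, its ends showing beside the jar. Origin: centre of its underside
- tin: shut, bare aluminium paint tin, 130 mm long (x), 52 mm wide (y), 30 mm high (z), about 180 g; third from the top, lying on the pencil box. Origin: centre of its underside
- pencil_box: shut, pale wooden pencil box, 190 mm long (x), 56 mm wide (y), 36 mm high (z), about 260 g; the bottom of the stack, lying on the desk. Origin: centre of its underside. The stack's things lie loosely, turned up to 0.2 rad and shifted up to 8 mm against one another
- tray_round: fixed shallow round wooden tray for the jar: 64 mm diameter inside, 76 mm outside, rim top 10 mm above the desk, floor 4 mm above the desk, 10 mm of play all round the jar. Origin: centre of its underside, on the desk; z up
- tray_short: fixed shallow wooden tray for the carton: 104 x 68 mm inside, rim 6 mm thick whose top is 10 mm above the desk, floor 4 mm above the desk, 10 mm of play on every side of the thing it is for. Origin: centre of its underside, on the desk; x along its length, y across, z up
- tray_medium: fixed shallow wooden tray for the tin: 150 x 72 mm inside, rim 6 mm thick whose top is 10 mm above the desk, floor 4 mm above the desk, 10 mm of play on every side of the thing it is for. Origin: centre of its underside, on the desk; x along its length, y across, z up
- tray_long: fixed shallow wooden tray for the pencil box: 210 x 76 mm inside, rim 6 mm thick whose top is 10 mm above the desk, floor 4 mm above the desk, 10 mm of play on every side of the thing it is for. Origin: centre of its underside, on the desk; x along its length, y across, z up
- water_cup: bystander: white ceramic cup without handle, 72 mm across, 55 mm tall, loose on the desk at one side of the work. Origin: centre of its underside
- tape_roll: bystander: roll of paper tape lying flat, 90 mm outside diameter, 25 mm tall, loose on the desk at the other side of the work. Origin: centre of its underside
Mind the look-alikes: they are no part of the job. Leave any black or pink look-alike of the tray_medium alone.

How it is judged:
On the way, in this order (a step that is already met when the one before it is completed fails the run):
1. the jar lies flat in the round tray, let go (z of jar in the frame of tray_round between 0.001 and 0.006 m and angle between jar's own z axis and vertical below 0.026 rad and horizontal distance between jar and tray_round below 0.0125 m and contact force between the fingers and jar below 0.1 N and linear speed of jar below 0.02 m/s and angular speed of jar below 0.2 rad/s), for 0.2 s.
2. the carton lies flat in the short tray, let go (z of carton in the frame of tray_short between 0.001 and 0.006 m and angle between carton's own z axis and vertical below 0.026 rad and x of carton in the frame of tray_short between -0.0125 and 0.0125 m and y of carton in the frame of tray_short between -0.0125 and 0.0125 m and angle between the x axis of carton and the x axis of tray_short, either way round below 0.4 rad and contact force between the fingers and carton below 0.1 N and linear speed of carton below 0.02 m/s and angular speed of carton below 0.2 rad/s), for 0.2 s.
3. the tin lies flat in the medium tray, let go (z of tin in the frame of tray_medium between 0.001 and 0.006 m and angle between tin's own z axis and vertical below 0.026 rad and x of tin in the frame of tray_medium between -0.0125 and 0.0125 m and y of tin in the frame of tray_medium between -0.0125 and 0.0125 m and angle between the x axis of tin and the x axis of tray_medium, either way round below 0.4 rad and contact force between the fingers and tin below 0.1 N and linear speed of tin below 0.02 m/s and angular speed of tin below 0.2 rad/s), for 0.2 s.
4. the pencil box lies flat in the long tray, let go (z of pencil_box in the frame of tray_long between 0.001 and 0.006 m and angle between pencil_box's own z axis and vertical below 0.026 rad and x of pencil_box in the frame of tray_long between -0.0125 and 0.0125 m and y of pencil_box in the frame of tray_long between -0.0125 and 0.0125 m and angle between the x axis of pencil_box and the x axis of tray_long, either way round below 0.4 rad and contact force between the fingers and pencil_box below 0.1 N and linear speed of pencil_box below 0.02 m/s and angular speed of pencil_box below 0.2 rad/s), for 0.2 s.
At the end, for the whole second after the job is handed in: Jar in round, carton in short, tin in medium, pencil box in long tray: each on its tray's floor (underside under 2 mm above it, tilt under 0.026 rad, centre within 12.5 mm of the tray's, lengthwise within 0.4 rad), not touched by the fingers, at rest (all of step 1 and all of step 2 and all of step 3 and all of step 4).
It fails at once if the jar falls or is dropped (faster than 0.6 m/s, a fall of about 20 mm, while not held) (linear speed of jar above 0.6 m/s and contact force between the fingers and jar below 0.05 N).
It fails at once if the carton falls or is dropped (faster than 0.6 m/s, a fall of about 20 mm, while not held) (linear speed of carton above 0.6 m/s and contact force between the fingers and carton below 0.05 N).
It fails at once if the tin falls or is dropped (faster than 0.6 m/s, a fall of about 20 mm, while not held) (linear speed of tin above 0.6 m/s and contact force between the fingers and tin below 0.05 N).
It fails at once if the pencil box falls or is dropped (faster than 0.6 m/s, a fall of about 20 mm, while not held) (linear speed of pencil_box above 0.6 m/s and contact force between the fingers and pencil_box below 0.05 N).
It fails at once if the cup or the tape roll is moved more than 30 mm (distance of any of water_cup, tape_roll from where it was at the start of the episode above 0.03 m).
It also fails if it takes over 120 s, if anything falls off the work surface, if the arm or the gripper's body presses on something with over 40 N, if the wrist force passes 120 N, or if a joint passes its speed limit or range.

## Working session

There is one attempt and no reset: what is moved stays moved. The work goes in short steps, Python scripts to look and compute and a tool call to move; the robot and the scene stay as the last step left them, time stands still between calls to the robot, and variables do not carry over. Pictures are saved under pics/ and viewed, about 12 in all and at most 16, crops included, and the job is handed in when it is done.

Besides the shell and the picture viewer there is one more tool, called after "Emit:" in YAML: its name, and indented under it one key for each argument. drive_tool: Moves the arm, as the interface text tells. Its arguments: {"type":"object","properties":{"deltas":{"type":"array","items":{"type":"array","items":{"type":"array","items":{"type":"number"}}}},"gripper":{"type":"number"},"grip_force":{"type":"number"}},"required":["deltas"]}

```bash
mkdir -p pics; cat > h.py <<'E'
import numpy as np, cv2
from plant import manip
def grab(n,fn=None):
    f=manip.grab_frame(n)
    if fn: cv2.imwrite('pics/'+fn,cv2.cvtColor(f['image'],cv2.COLOR_RGB2BGR))
    np.savez('last_'+n+'.npz',image=f['image'],K=f['K'],T=f['world_to_cam'])
    return f['image'],np.array(f['K']),np.array(f['world_to_cam'])
def load(n):
    d=np.load('last_'+n+'.npz'); return d['image'],d['K'],d['T']
def ray(K,T,u,v):
    p=np.linalg.inv(K)@[u,v,1]; d=T[:3,:3].T@np.array([p[0],-p[1],-p[2]])
    return -T[:3,:3].T@T[:3,3],d
def onz(K,T,u,v,z):
    o,d=ray(K,T,u,v); return o+d*(z-o[2])/d[2]
def proj(K,T,P):
    c=T[:3,:3]@np.array(P)+T[:3,3]; q=K@[c[0],-c[1],-c[2]]; return q[:2]/q[2]
E
python3 - <<'E'
from h import *
for n in('scene','side','wrist'):
    i,K,T=grab(n,n+'0.png'); print(n,K.round(1).tolist(),(-T[:3,:3].T@T[:3,3]).round(3),T[:3,:3].round(2).tolist())
a=[cv2.imread(f'pics/{n}0.png') for n in('scene','side','wrist')]
cv2.imwrite('pics/all0.png',cv2.resize(np.vstack([np.hstack(a[:2]),np.hstack([a[2],a[2]*0])]),(800,600)))
print(manip.get_state(),manip.finger_overhang)
E
```

```text
scene [[421.4, 0.0, 253.2], [0.0, 421.4, 194.2], [0.0, 0.0, 1.0]] [ 1.151 -0.518  1.348] [[0.64, 0.77, 0.0], [-0.65, 0.54, 0.54], [0.41, -0.34, 0.84]]
side [[430.4, 0.0, 250.6], [0.0, 430.4, 191.2], [0.0, 0.0, 1.0]] [0.11  0.816 1.267] [[-0.89, -0.45, 0.01], [0.36, -0.7, 0.62], [-0.27, 0.55, 0.79]]
wrist [[279.4, 0.0, 254.2], [0.0, 279.4, 188.9], [0.0, 0.0, 1.0]] [0.674 0.081 0.383] [[1.0, 0.0, -0.0], [-0.0, 0.96, -0.29], [0.0, 0.29, 0.96]]
{'clock': 0.15, 'joint_positions': array([-0.10813143,  0.47758676,  0.02237523,  1.55614518, -0.01154246,
        1.10929913, -0.08309193]), 'joint_velocities': array([ 3.57403020e-04, -1.89918841e-03,  7.80553827e-04, -4.45970936e-03,
        3.94755000e-05,  9.12932225e-04, -8.42563061e-04]), 'joint_efforts': array([ 2.56581799e-03, -5.83290482e+01,  1.53667007e+00, -2.72875071e+01,
       -5.42110554e-02,  1.44432642e-02,  8.67239464e-05]), 'tcp_pos': array([6.74566069e-01, 1.28183417e-05, 2.17354783e-01]), 'tool_rot': array([-2.22080364e+00, -2.22083427e+00,  1.52515921e-03]), 'wrist_force': array([-0.41762916,  0.56028436, -0.61893908]), 'ft_torque': array([ 0.04014285, -0.00080381, -0.00976689]), 'opening': 0.08775582731631648} 0.022
```

View pics/all0.png

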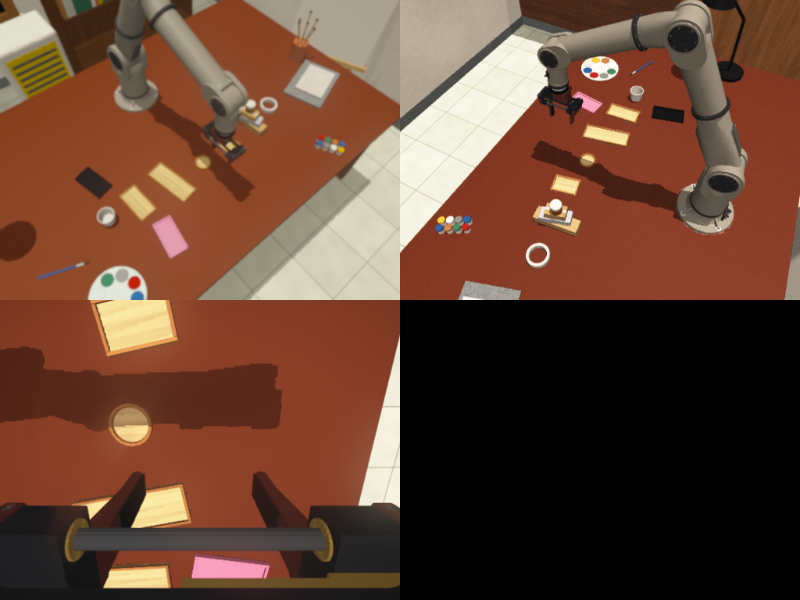

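The side view, at half scale, shows the stack at about (556,213), the short tray at (565,185), the round at (587,160), the long at (606,134) and the wooden medium at (623,113). The medium's look-alikes are pink at (587,102) and black at (668,113). The task says to leave those alone, so the wooden one is meant. Next I measure them and make one enlarged crop.

```bash
python3 - <<'E'
from h import *
for n in('side','scene'):
    im,K,T=load(n); hsv=cv2.cvtColor(im,cv2.COLOR_RGB2HSV)
    m=((hsv[...,0]>11)&(hsv[...,0]<35)&(hsv[...,2]>120)&(hsv[...,1]>50)).astype(np.uint8)
    m=cv2.morphologyEx(m,cv2.MORPH_CLOSE,np.ones((3,3)))
    for c in cv2.findContours(m,0,2)[0]:
        if cv2.contourArea(c)<80: continue
        w=np.array([onz(K,T,*p[0],0.009)[:2] for p in c])*1000
        (cx,cy),s,a=cv2.minAreaRect(w.astype(np.float32))
        if s[0]<s[1]: s=s[::-1];a+=90
        print(n,c.mean((0,1)).round(),np.round([cx,cy,*s,a]))
    for nm,lo in(('white',None),):
        m=((hsv[...,1]<60)&(hsv[...,2]>150)).astype(np.uint8)
        for c in cv2.findContours(m,0,2)[0]:
            if 60<cv2.contourArea(c)<3000: print(n,'white',c.mean((0,1)).round(),onz(K,T,*c.mean((0,1)),.03).round(3), cv2.contourArea(c))
s=cv2.imread('pics/side0.png')[60:330,130:400]
w=cv2.imread('pics/scene0.png')[110:340,90:370]
cv2.imwrite('pics/c1.png',np.hstack([cv2.resize(s,(400,400)),cv2.resize(s[170:250,20:120],(400,400),interpolation=2)]))
E
```

```text
side [ 59. 287.] [910. 551.  95.  49. 151.]
side [395. 288.] [-31.  78. 160.  70.  36.]
side [198. 284.] [523. 332. 200.  68.   6.]
side [199. 270.] [546. 301.  95.  70.  15.]
side [210. 237.] [575. 170. 117.  87.  12.]
side [239. 203.] [552.   4.  72.  65. 117.]
side [262. 173.] [ 542. -170.  221.   96.   11.]
side [423. 193.] [ -22. -393.  447.  153.   99.]
side [285. 145.] [ 528. -346.  164.   95.    3.]
side [257.  76.] [ 824. -692.  117.   67.   21.]
side [235.  49.] [ 985. -870.  665.  227.   46.]
side [376.  57.] [  472. -1044.  1151.   504.   110.]
side white [111. 370.] [0.597 0.681 0.03 ] 1271.5
side white [501. 352.] [-0.355  0.144  0.03 ] 745.5
side white [176. 327.] [0.504 0.497 0.03 ] 690.0
side white [ 62. 284.] [0.895 0.544 0.03 ] 78.0
side white [210. 279.] [0.494 0.32  0.03 ] 95.0
side white [402. 283.] [-0.051  0.057  0.03 ] 529.5
side white [189. 270.] [0.568 0.322 0.03 ] 257.5
side white [371. 240.] [ 0.083 -0.052  0.03 ] 70.5
side white [428. 216.] [-0.065 -0.235  0.03 ] 353.0
side white [421. 168.] [ 0.007 -0.448  0.03 ] 268.0
side white [305. 116.] [ 0.512 -0.
[... 919 characters left out ...]
32.] [ 1.051 -0.111  0.03 ] 1244.5
scene white [378. 289.] [1.045 0.095 0.03 ] 1563.0
scene white [137. 276.] [ 0.51  -0.485  0.03 ] 351.0
scene white [419. 251.] [1.045 0.303 0.03 ] 1095.0
scene white [331. 154.] [0.558 0.369 0.03 ] 60.5
scene white [320. 133.] [0.454 0.413 0.03 ] 91.0
scene white [345. 134.] [0.52  0.487 0.03 ] 295.5
scene white [ 13. 123.] [-0.398 -0.531  0.03 ] 233.5
scene white [160. 129.] [ 0.019 -0.079  0.03 ] 289.0
scene white [299. 102.] [0.269 0.466 0.03 ] 133.0
scene white [398. 105.] [0.555 0.777 0.03 ] 2082.0
scene white [260.  79.] [0.055 0.429 0.03 ] 2774.0
scene white [256.   5.] [-0.38   0.764  0.03 ] 81.0
scene white [199.   9.] [-0.54   0.516  0.03 ] 204.0
```

View pics/c1.png

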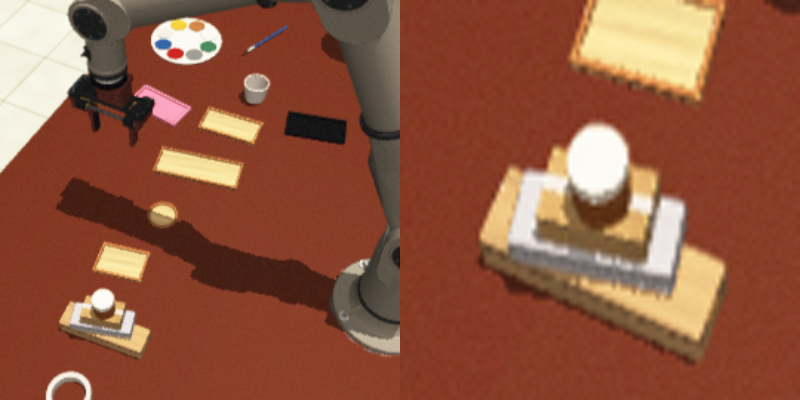

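```bash
python3 - <<'E'
from h import *
im,K,T=load('side'); print('side jar',onz(K,T,199.5,260,.148).round(3))
im,K,T=load('scene'); hsv=cv2.cvtColor(im,cv2.COLOR_RGB2HSV)
print('cand', onz(K,T,320,133,.148).round(3))
for yx in ((199.5-45,0),): pass
print('tape',onz(K,T,345,134,.025).round(3))
E
```

```text
side jar [0.514 0.328 0.148]
cand [0.516 0.329 0.148]
tape [0.519 0.491 0.025]
```

Emit:
drive_tool:
  deltas:
    - [[0,0,20,0,0,-0.14],[0,0,20,0,0,-0.14],[0,0,20,0,0,-0.14],[0,0,20,0,0,-0.14],[0,0,20,0,0,-0.14]]

```text
clock: 0.65
tcp_pos: [0.6747, 0.0001, 0.3185]
tool_rot: [-2.852, -1.317, 0.001]
wrist_force: [0.4, -0.7, -0.4]
opening: 0.088
```

Emit:
drive_tool:
  deltas:
    - [[-20,40,0,0,0,-0.14],[-20,40,0,0,0,-0.14],[-20,40,0,0,0,-0.14],[-20,40,0,0,0,-0.14],[-20,40,0,0,0,-0.14]]

```text
clock: 1.15
tcp_pos: [0.5738, 0.2014, 0.3179]
tool_rot: [3.131, 0.259, -0.001]
wrist_force: [-0.2, -0.2, 0.2]
opening: 0.0878
```

Emit:
drive_tool:
  deltas:
    - [[-20,42,0,0,0,0],[-20,42,0,0,0,0],[-19,43,0,0,0,0],[0,0,0,0,0,0]]

```text
clock: 1.55
tcp_pos: [0.5111, 0.3351, 0.3173]
tool_rot: [-3.125, -0.286, 0.004]
wrist_force: [-0.1, 0.1, -0.0]
opening: 0.0877
```

```bash
python3 - <<'E'
from h import *
i,K,T=grab('wrist','w1.png'); print((-T[:3,:3].T@T[:3,3]).round(3), manip.get_state()['tcp_pos'])
print(proj(K,T,[.515,.328,.148]))
E
```

```text
[0.591 0.349 0.483] [0.51343665 0.33103352 0.3174533 ]
[260.74009116 168.48869053]
```

View pics/w1.png

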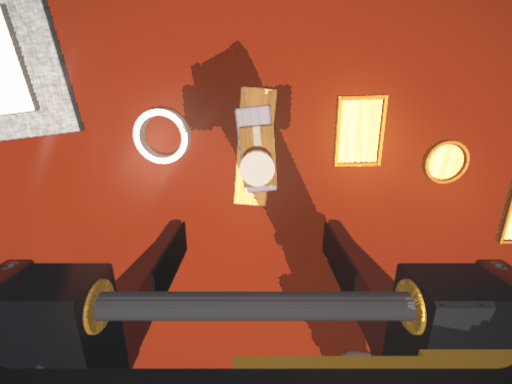

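The wrist view shows the lid at (257,168), with the carton and tin in line beneath it. The short tray is at (360,131), the round tray at (447,161) and the tape at (161,136).

```bash
cat >> h.py <<'E'
def trays(img,K,T,z=.009,minA=300):
    hsv=cv2.cvtColor(img,cv2.COLOR_RGB2HSV)
    m=((hsv[...,0]>11)&(hsv[...,0]<35)&(hsv[...,2]>120)&(hsv[...,1]>50)).astype(np.uint8)
    m=cv2.morphologyEx(m,cv2.MORPH_CLOSE,np.ones((3,3)))
    for c in cv2.findContours(m,0,2)[0]:
        if cv2.contourArea(c)<minA or c.mean((0,1))[1]>230: continue
        w=np.array([onz(K,T,*p[0],z)[:2] for p in c])*1000
        (cx,cy),s,a=cv2.minAreaRect(w.astype(np.float32))
        if s[0]<s[1]: s=s[::-1];a+=90
        print(c.mean((0,1)).round(),np.round([cx,cy,*s,a],1))
E
python3 - <<'E'
from h import *
i,K,T=load('wrist'); trays(i,K,T)
hsv=cv2.cvtColor(i,cv2.COLOR_RGB2HSV)
m=((hsv[...,1]<75)&(hsv[...,2]>200)).astype(np.uint8)
for c in cv2.findContours(m,0,2)[0]:
    if cv2.contourArea(c)>200:
        (u,v),r=cv2.minEnclosingCircle(c); print('white',u,v,r,onz(K,T,u,v,.148).round(4))
cv2.imwrite('pics/w1c.png',cv2.resize(cv2.imread('pics/w1.png')[75:215,190:320],(743,800//1*3//4+200-0) if 0 else (557,600),interpolation=2))
E
```

```text
[446. 161.] [554.    8.5  78.7  75.4  63.7]
[366. 130.] [575.  169.6 117.1  83.2  11.8]
[256. 150.] [514.6 330.4 201.8  74.1   5.9]
white 251.5 178.0 28.570188522338867 [0.501 0.337 0.148]
white 445.0 161.5 18.768423080444336 [0.5646 0.1092 0.148 ]
white 160.10000610351562 135.89999389648438 29.18947982788086 [0.5321 0.4531 0.148 ]
white 253.0 116.0 17.088106155395508 [0.5747 0.3487 0.148 ]
white 360.0 130.5 37.60661315917969 [0.5814 0.2216 0.148 ]
white 31.788074493408203 71.99664306640625 74.16162109375 [0.5765 0.5999 0.148 ]
```

View pics/w1c.png

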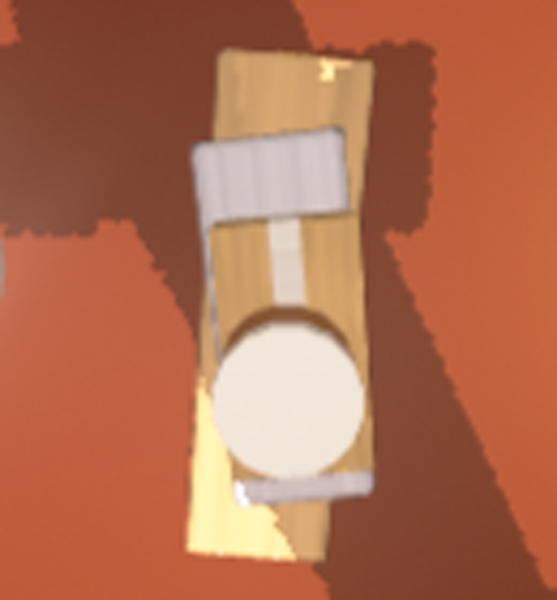

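```bash
python3 - <<'E'
from h import *
i,K,T=load('wrist'); print(onz(K,T,257.2,168.1,.148).round(4), manip.get_state()['tcp_pos'])
E
```

```text
[0.5147 0.3324 0.148 ] [0.51343665 0.33103352 0.3174533 ]
```

Emit:
drive_tool:
  deltas:
    - [[0,0,-40,0,0,0],[0,0,-40,0,0,0],[0,0,-30,0,0,0],[0,0,-5,0,0,0],[0,0,0,0,0,0]]

```text
clock: 2.1
tcp_pos: [0.5164, 0.3257, 0.2027]
tool_rot: [3.129, 0.265, -0.002]
wrist_force: [0.5, 0.1, -0.5]
opening: 0.0878
```

```bash
python3 - <<'E'
from h import *
s=manip.get_state(); print(s['tcp_pos'],s['tool_rot'])
i,K,T=grab('wrist','w2.png'); trays(i,K,T)
print(proj(K,T,[.5145,.331,.148]))
E
```

```text
[0.516393   0.32565167 0.20273988] [ 3.12896399e+00  2.65225236e-01 -1.72446941e-03]
[241. 226.] [430.4 329.6  60.2  40.3  95.2]
[481. 180.] [550.2  16.3  77.9  63.9  24.9]
[387. 136.] [575.1 170.2 117.   84.2  11.9]
[250. 153.] [527.8 337.8 176.1  72.6  11.8]
[247.17380017 203.59996629]
```

View pics/w2.png

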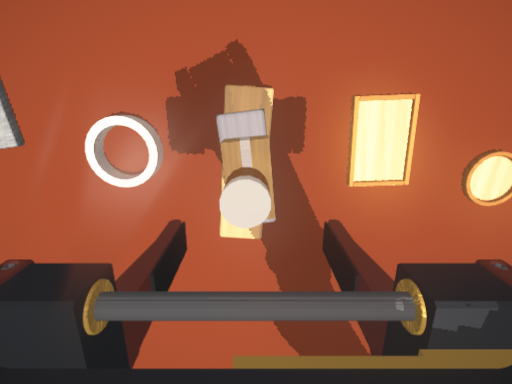

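The lid is at (245.5,202), within 2 px of my estimate. I shift y by 6 mm and go down.

Emit:
drive_tool:
  deltas:
    - [[0,6,0,0,0,0],[0,0,-25,0,0,0],[0,0,-25,0,0,0],[0,0,-20,0,0,0],[0,0,0,0,0,0]]

```text
clock: 2.65
tcp_pos: [0.5152, 0.333, 0.132]
tool_rot: [3.129, 0.269, -0.003]
wrist_force: [-0.5, 0.5, 0.0]
opening: 0.0879
```

Emit:
drive_tool:
  deltas:
    - [[0,0,0,0,0,0],[0,0,0,0,0,0],[0,0,0,0,0,0],[0,0,0,0,0,0],[0,0,0,0,0,0]]
  gripper: 35
  grip_force: 10

```text
clock: 3.15
tcp_pos: [0.5162, 0.3332, 0.1336]
tool_rot: [-3.13, -0.268, -0.001]
wrist_force: [0.9, -0.3, -0.2]
opening: 0.0511
```

Emit:
drive_tool:
  deltas:
    - [[0,0,0,0,0,0],[0,0,0,0,0,0],[0,0,0,0,0,0],[0,0,0,0,0,0],[0,0,0,0,0,0]]

```text
clock: 3.65
tcp_pos: [0.5161, 0.3333, 0.1333]
tool_rot: [-3.13, -0.268, -0.0]
wrist_force: [0.1, 0.9, 2.3]
opening: 0.0438
```

Emit:
drive_tool:
  deltas:
    - [[0,0,8,0,0,0],[0,0,20,0,0,0],[0,0,30,0,0,0],[0,0,30,0,0,0],[0,-20,0,0,0,0]]

```text
clock: 4.15
tcp_pos: [0.5174, 0.3167, 0.2254]
tool_rot: [-3.124, -0.273, -0.01]
wrist_force: [1.0, 0.6, -0.8]
opening: 0.0437
```

Emit:
drive_tool:
  deltas:
    - [[5,-40,0,0,0,0],[5,-40,0,0,0,0],[5,-40,0,0,0,0],[5,-40,0,0,0,0],[5,-40,0,0,0,0]]

```text
clock: 4.65
tcp_pos: [0.54, 0.1099, 0.2202]
tool_rot: [3.129, 0.266, -0.003]
wrist_force: [0.4, 0.2, -1.5]
opening: 0.0434
```

Emit:
drive_tool:
  deltas:
    - [[5,-40,-20,0,0,0],[5,-40,-30,0,0,0],[3,-27,-20,0,0,0],[0,0,0,0,0,0],[0,0,0,0,0,0]]

```text
clock: 5.15
tcp_pos: [0.5528, 0.0049, 0.1503]
tool_rot: [3.13, 0.264, -0.004]
wrist_force: [-0.2, 0.2, 0.4]
opening: 0.0434
```

```bash
python3 - <<'E'
from h import *
s=manip.get_state(); print(s['tcp_pos'],s['tool_rot'],s['opening'])
i,K,T=grab('wrist','w3.png'); trays(i,K,T)
i,K,T=grab('side','s3.png');trays(i,K,T)
w=cv2.imread('pics/w3.png'); s=cv2.imread('pics/s3.png')
cv2.imwrite('pics/c3.png',cv2.resize(np.hstack([w,s[100:220,160:320].repeat(3,0).repeat(3,1)[:360] if 0 else cv2.resize(s[120:270,160:360],(512,384))]),(800,300)))
E
```

```text
[0.55279909 0.00490712 0.15032372] [ 3.13008656  0.26421311 -0.00386211] 0.04341270272373629
[253. 174.] [558.4   6.5  74.   63.8  99.7]
[401. 191.] [ 548.5 -167.9  207.7   91.6   11.2]
[104. 124.] [575.8 166.4 116.4  83.7  11.8]
[269. 174.] [ 525.2 -174.4  188.3   91.6   12. ]
[425. 200.] [  -6.3 -370.4  380.   145.3  108.9]
[286. 145.] [ 528.  -347.8  166.3   93.2    1.4]
[272.  73.] [ 765.2 -764.7  648.2  148.6   64.1]
[392.  53.] [  365.3 -1089.5  1160.5   490.8   102.7]
```

View pics/c3.png

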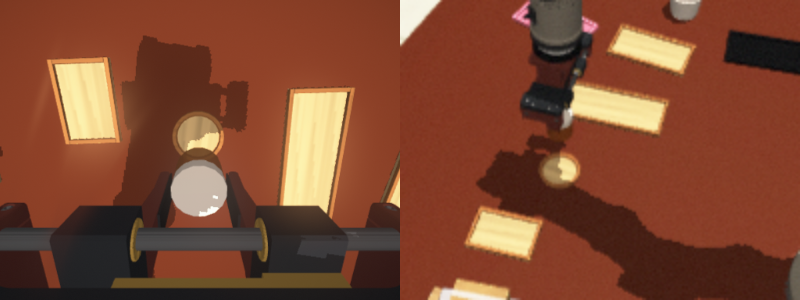

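```bash
python3 - <<'E'
from h import *
from scipy.optimize import least_squares
i,K,T=load('wrist'); hsv=cv2.cvtColor(i,cv2.COLOR_RGB2HSV)
r=i.astype(int); m=((r[...,1]>0.55*r[...,0])&(r[...,0]>90)&(r[...,1]>r[...,2]*1.15)).astype(np.uint8)
for c in cv2.findContours(m,0,2)[0]:
    u,v=c.mean((0,1))
    if cv2.contourArea(c)>300 and 200<u<300:
        p=c[:,0]; p=p[p[:,1]<178]
        w=np.array([onz(K,T,*q,.01)[:2] for q in p])
        f=least_squares(lambda a:np.hypot(*(w-a[:2]).T)-a[2],[.555,.005,.038],loss='soft_l1',f_scale=.002); print(len(p),f.x,np.abs(f.fun).mean())
E
```

```text
Traceback (most recent call last):
ValueError: operands could not be broadcast together with shapes (0,) (2,)
```

```bash
python3 - <<'E'
from h import *
from scipy.optimize import least_squares
i,K,T=load('wrist'); hsv=cv2.cvtColor(i,cv2.COLOR_RGB2HSV)
m=((hsv[...,0]>9)&(hsv[...,0]<35)&(hsv[...,2]>90)&(hsv[...,1]>50)).astype(np.uint8)
for c in cv2.findContours(m,0,2)[0]:
    u,v=c.mean((0,1))
    if cv2.contourArea(c)>300 and 215<u<290 and v<230:
        p=cv2.convexHull(c)[:,0]; p=p[p[:,1]<185]; print(p.min(0),p.max(0))
        w=np.array([onz(K,T,*q,.008)[:2] for q in p])
        for R in(.0375,.0385):
            f=least_squares(lambda a:np.hypot(*(w-a[:2]).T)-R,[.555,.005],loss='soft_l1',f_scale=.002); print(len(p),f.x,f.fun.round(4))
# side view circle extent from first image
i,K,T=load('side');print([onz(K,T,*q,.008)[:2].round(3) for q in((239.5,205),)])
E
```

```text
[220 141] [286 180]
19 [0.55483669 0.00623196] [ 0.0002 -0.0001 -0.     -0.0001  0.0002  0.0003 -0.0001 -0.0001  0.0001
  0.0007  0.0008  0.0002  0.0002 -0.     -0.0001 -0.0003  0.0001 -0.
  0.0002]
19 [0.55363827 0.00602213] [ 0.0004  0.0001  0.0001  0.      0.0001  0.     -0.0006 -0.0007 -0.0006
 -0.0005 -0.0003 -0.0006 -0.0004 -0.0005 -0.0004 -0.0004  0.0002  0.0001
  0.0004]
[array([0.552, 0.008])]
```

Emit:
drive_tool:
  deltas:
    - [[1,1,-30,0,0,0],[0,0,-30,0,0,0],[0,0,-25,0,0,0],[0,0,-15,0,0,0],[0,0,-6,0,0,0]]

```text
clock: 5.75
tcp_pos: [0.5544, 0.0088, 0.0443]
tool_rot: [-3.129, -0.272, 0.002]
wrist_force: [-0.4, 0.0, -1.3]
opening: 0.0438
```

Emit:
drive_tool:
  deltas:
    - [[0,0,-2,0,0,0],[0,0,-1,0,0,0],[0,0,-1,0,0,0],[0,0,0,0,0,0]]

```text
clock: 6.15
tcp_pos: [0.5555, 0.0073, 0.0419]
tool_rot: [-3.13, -0.268, -0.002]
wrist_force: [-0.4, -0.1, -1.6]
opening: 0.0438
```

Emit:
drive_tool:
  deltas:
    - [[0,0,-1,0,0,0],[0,0,0,0,0,0],[0,0,0,0,0,0]]

```text
clock: 6.45
tcp_pos: [0.555, 0.0072, 0.0403]
tool_rot: [-3.13, -0.268, -0.0]
wrist_force: [0.4, -0.2, -0.9]
opening: 0.0435
```

Emit:
drive_tool:
  deltas:
    - [[0,0,-1,0,0,0],[0,0,0,0,0,0],[0,0,0,0,0,0]]

```text
clock: 6.75
tcp_pos: [0.5551, 0.0072, 0.0393]
tool_rot: [3.13, 0.268, 0.0]
wrist_force: [0.5, 0.1, 0.2]
opening: 0.0435
```

Emit:
drive_tool:
  deltas:
    - [[0,0,0,0,0,0],[0,0,0,0,0,0],[0,0,0,0,0,0],[0,0,0,0,0,0],[0,0,0,0,0,0]]
  gripper: 87

```text
clock: 7.25
tcp_pos: [0.555, 0.0072, 0.0392]
tool_rot: [3.13, 0.268, 0.0]
wrist_force: [0.0, 0.6, 0.0]
opening: 0.0804
```

Emit:
drive_tool:
  deltas:
    - [[0,0,0,0,0,0],[0,0,20,0,0,0],[0,0,40,0,0,0],[0,0,50,0,0,0],[0,0,50,0,0,0]]

```text
clock: 7.75
tcp_pos: [0.5543, 0.0071, 0.2007]
tool_rot: [3.13, 0.268, -0.002]
wrist_force: [1.1, 0.6, -0.5]
opening: 0.0869
```

Emit:
drive_tool:
  deltas:
    - [[-5,40,10,0,0,0],[-5,45,10,0,0,0],[-5,45,10,0,0,0],[-5,45,10,0,0,0],[-5,45,10,0,0,0]]

```text
clock: 8.25
tcp_pos: [0.5294, 0.2289, 0.2498]
tool_rot: [-3.13, -0.268, -0.0]
wrist_force: [1.1, 0.4, 0.4]
opening: 0.0869
```

Emit:
drive_tool:
  deltas:
    - [[-5,45,0,0,0,0],[-5,40,0,0,0,0],[-5,20,0,0,0,0],[0,0,0,0,0,0],[0,0,0,0,0,0]]

```text
clock: 8.75
tcp_pos: [0.5151, 0.3315, 0.249]
tool_rot: [3.129, 0.268, -0.0]
wrist_force: [0.2, -0.6, -0.4]
opening: 0.087
```

```bash
python3 - <<'E'
from h import *
s=manip.get_state(); print(s['tcp_pos'],s['tool_rot'],s['opening'])
grab('wrist','w4.png'); grab('side','s4.png')
w=cv2.imread('pics/w4.png'); s=cv2.imread('pics/s4.png')
cv2.imwrite('pics/c4.png',np.hstack([cv2.resize(w[60:260,170:320],(450,600),interpolation=2),cv2.resize(s[185:225,215:263],(350,300),interpolation=2).repeat(2,0)]))
E
```

```text
[0.51505419 0.33145541 0.24895621] [ 3.12914163e+00  2.68024554e-01 -3.31425053e-04] 0.08697396780786339
```

View pics/c4.png

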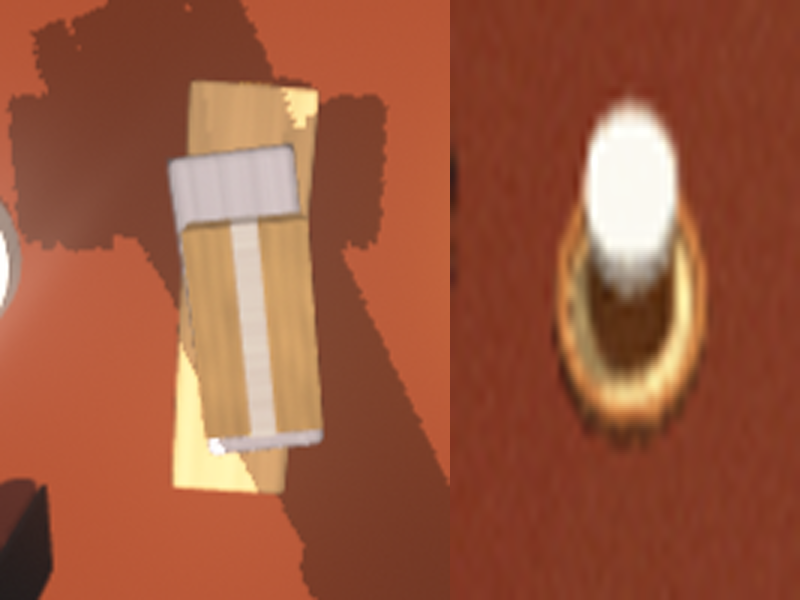

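Side crop: the jar stands centred in the round tray. In the wrist crop the carton's corners are clear (184,228), (307,213), (322,430), (206,436).

```bash
cat >> h.py <<'E'
def quad(K,T,pts,z,ox,oy,s):
    w=np.array([onz(K,T,ox+x/s,oy+y/s,z)[:2]*1000 for x,y in pts])  # far-left, far-right, near-right, near-left
    d=(w[0]+w[1]-w[2]-w[3])/2; e=(w[0]+w[3]-w[1]-w[2])/2
    print('ctr',w.mean(0).round(1),'len',np.hypot(*d).round(1),'wid',np.hypot(*e).round(1),'yaw',np.arctan2(d[1],d[0]).round(3),np.arctan2(-e[0],e[1]).round(3))
E
python3 - <<'E'
from h import *
i,K,T=load('wrist')
quad(K,T,[(184,228),(307,213),(322,430),(206,436)],.098,170,60,3)
quad(K,T,[(168,160),(292,145),(322,436),(213,454)],.066,170,60,3)
quad(K,T,[(190,80),(318,90),(285,493),(173,488)],.036,170,60,3)
Rm=cv2.Rodrigues(manip.get_state()['tool_rot'])[0];print(Rm.round(3))
E
```

```text
ctr [520.2 331. ] len 84.8 wid 46.5 yaw 0.257 0.258
ctr [522.8 333.7] len 126.6 wid 49.7 yaw 0.295 0.316
ctr [517.8 337.1] len 188.4 wid 54.9 yaw 0.106 0.11
[[ 0.986  0.167  0.   ]
 [ 0.167 -0.986 -0.001]
 [ 0.     0.001 -1.   ]]
```

Emit:
drive_tool:
  deltas:
    - [[5,0,-40,0,0,0.09],[0,0,-40,0,0,0],[0,0,-35,0,0,0],[0,0,-25,0,0,0],[0,0,-11,0,0,0]]

```text
clock: 9.35
tcp_pos: [0.5195, 0.3293, 0.0959]
tool_rot: [3.113, 0.404, -0.005]
wrist_force: [-0.3, -0.1, 0.7]
opening: 0.0871
```

Emit:
drive_tool:
  deltas:
    - [[0,0,0,0,0,0],[0,0,0,0,0,0],[0,0,0,0,0,0],[0,0,0,0,0,0],[0,0,0,0,0,0]]
  gripper: 38
  grip_force: 12

```text
clock: 9.85
tcp_pos: [0.5204, 0.3326, 0.0992]
tool_rot: [-3.114, -0.409, -0.002]
wrist_force: [-1.0, 0.3, -0.4]
opening: 0.0503
```

Emit:
drive_tool:
  deltas:
    - [[0,0,0,0,0,0],[0,0,0,0,0,0],[0,0,0,0,0,0],[0,0,0,0,0,0]]

```text
clock: 10.25
tcp_pos: [0.52, 0.3322, 0.0982]
tool_rot: [3.115, 0.409, -0.0]
wrist_force: [-0.3, 0.8, 0.1]
opening: 0.0383
```

```bash
python3 - <<'E'
from h import *
s=manip.get_state(); print(s['tcp_pos'],s['opening'])
grab('wrist','w5.png'); grab('side','s5.png');grab('scene','c5s.png')
w=cv2.imread('pics/w5.png'); s=cv2.imread('pics/s5.png');c=cv2.imread('pics/c5s.png')
cv2.imwrite('pics/c5.png',np.hstack([cv2.resize(w[60:330,110:390],(400,400)),np.vstack([cv2.resize(s[215:325,130:270],(400,300),interpolation=2),cv2.resize(c[80:190,270:410],(400,300),interpolation=2)])[:400] if 0 else cv2.resize(s[225:315,145:255],(400,400),interpolation=2)]))
E
```

```text
[0.51995307 0.33220824 0.0981675 ] 0.038320335397297886
```

View pics/c5.png

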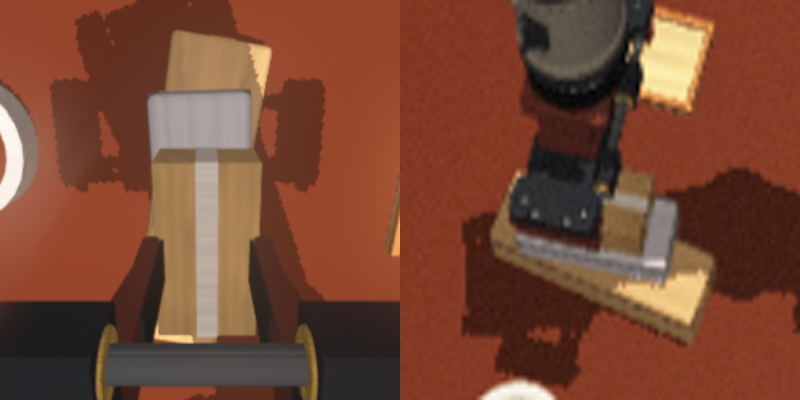

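The pads sink into the carton, so it is soft. I ease the squeeze before lifting.

Emit:
drive_tool:
  deltas:
    - [[0,0,0,0,0,0],[0,0,0,0,0,0],[0,0,0,0,0,0],[0,0,0,0,0,0]]
  gripper: 42
  grip_force: 8

```text
clock: 10.8
tcp_pos: [0.52, 0.3322, 0.0982]
tool_rot: [3.115, 0.408, -0.0]
wrist_force: [0.1, 0.1, 0.3]
opening: 0.0422
```

Emit:
drive_tool:
  deltas:
    - [[0,0,3,0,0,0],[0,0,6,0,0,0],[0,0,10,0,0,0],[0,0,0,0,0,0],[0,0,0,0,0,0]]

```text
clock: 11.3
tcp_pos: [0.5203, 0.3324, 0.1179]
tool_rot: [-3.114, -0.408, -0.002]
wrist_force: [-0.9, -0.1, -0.9]
opening: 0.0418
```

```bash
python3 - <<'E'
from h import *
s=manip.get_state(); print(s['tcp_pos'],s['opening'],s['wrist_force'])
grab('wrist','w6.png'); grab('side','s6.png')
w=cv2.imread('pics/w6.png'); s=cv2.imread('pics/s6.png')
cv2.imwrite('pics/c6.png',np.hstack([cv2.resize(w[60:330,110:390],(400,400)),cv2.resize(s[225:315,145:255],(400,400),interpolation=2)]))
E
```

```text
[0.52029216 0.33244816 0.11789679] 0.04181761147814916 [-0.8858295  -0.12889717 -0.8590726 ]
```

View pics/c6.png

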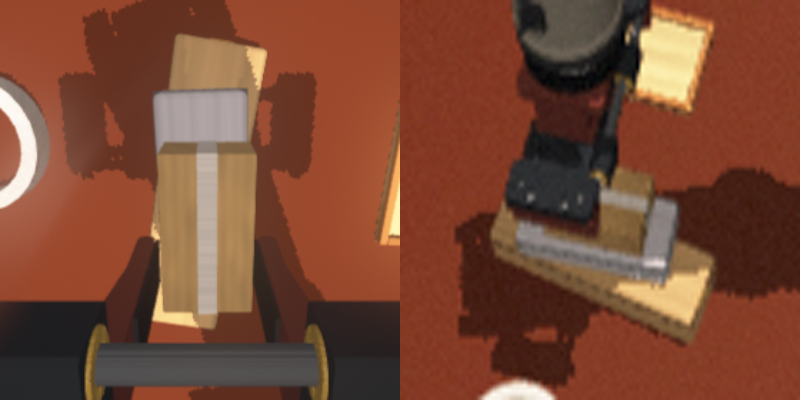

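The carton stayed on the tin, so a 42 mm opening has no hold. I go back down and let the grip force, not the opening, decide where the fingers stop.

Emit:
drive_tool:
  deltas:
    - [[0,0,0,0,0,0],[0,0,0,0,0,0],[0,0,0,0,0,0]]
  gripper: 70

```text
clock: 11.7
tcp_pos: [0.5199, 0.3321, 0.117]
tool_rot: [3.115, 0.408, -0.001]
wrist_force: [-0.2, 0.8, -0.1]
opening: 0.0626
```

Emit:
drive_tool:
  deltas:
    - [[0,0,-10,0,0,0],[0,0,-10,0,0,0],[0,0,0,0,0,0],[0,0,0,0,0,0],[0,0,0,0,0,0]]

```text
clock: 12.2
tcp_pos: [0.5201, 0.3323, 0.0972]
tool_rot: [-3.115, -0.408, -0.0]
wrist_force: [-0.7, 0.7, 0.1]
opening: 0.0702
```

```bash
python3 - <<'E'
from h import *
s=manip.get_state(); print(s['tcp_pos'],s['opening'],s['wrist_force'])
grab('wrist','w7.png')
w=cv2.imread('pics/w7.png')
cv2.imwrite('pics/c7.png',cv2.resize(w[60:300,130:370],(600,600),interpolation=2))
E
```

```text
[0.52010133 0.33226935 0.0972326 ] 0.07023532695765956 [-0.66627193  0.71082699  0.07506552]
```

View pics/c7.png

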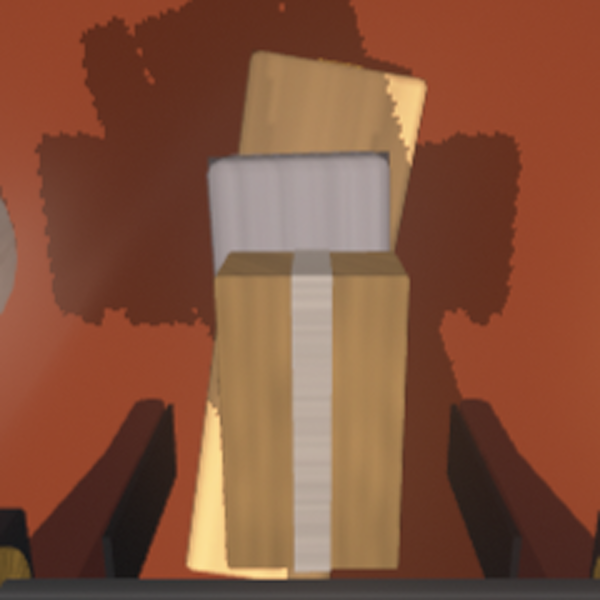

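The carton lies straight between the open fingers, undented and centred. I close at 8 N.

Emit:
drive_tool:
  deltas:
    - [[0,0,0,0,0,0],[0,0,0,0,0,0],[0,0,0,0,0,0],[0,0,0,0,0,0],[0,0,0,0,0,0]]
  gripper: 25
  grip_force: 8

```text
clock: 12.75
tcp_pos: [0.52, 0.3322, 0.0973]
tool_rot: [3.115, 0.408, 0.0]
wrist_force: [-0.3, -0.4, -1.1]
opening: 0.0335
```

Emit:
drive_tool:
  deltas:
    - [[0,0,0,0,0,0],[0,0,0,0,0,0],[0,0,0,0,0,0]]

```text
clock: 13.05
tcp_pos: [0.52, 0.3322, 0.0972]
tool_rot: [3.115, 0.408, 0.0]
wrist_force: [-0.5, -0.4, 0.1]
opening: 0.0249
```

Emit:
drive_tool:
  deltas:
    - [[0,0,0,0,0,0],[0,0,0,0,0,0],[0,0,0,0,0,0]]

```text
clock: 13.35
tcp_pos: [0.52, 0.3322, 0.0972]
tool_rot: [-3.115, -0.409, -0.0]
wrist_force: [0.2, -0.1, 0.4]
opening: 0.0253
```

```bash
python3 - <<'E'
from h import *
grab('side','s8.png');grab('scene','c8s.png')
i,K,T=grab('wrist','w8.png')
s=manip.get_state(); p=s['tcp_pos']; R=cv2.Rodrigues(s['tool_rot'])[0]
for lab,l in(('tip c',[0,0,.022]),('tip L far',[.01,.0125,.022]),('tip R',[.01,-.0125,.022]),('tip rear',[-.01,.0125,.022]),('tcp',[0,0,0])): print(lab,proj(K,T,p+R@np.array(l)).round(1))
w=cv2.imread('pics/w8.png'); s=cv2.imread('pics/s8.png');c=cv2.imread('pics/c8s.png')
cv2.imwrite('pics/c8.png',np.hstack([cv2.resize(w[90:330,130:370],(400,400),interpolation=2),np.vstack([cv2.resize(s[225:315,145:255],(400,300),interpolation=2),cv2.resize(c[110:180,285:365],(400,300),interpolation=2)])[:600]]) if 0 else np.hstack([cv2.resize(w[90:330,130:370],(400,600),interpolation=2),np.vstack([cv2.resize(s[225:315,145:255],(400,300),interpolation=2),cv2.resize(c[100:190,270:390],(400,300),interpolation=2)])]))
E
```

```text
tip c [253.9 217.9]
tip L far [271.3 205. ]
tip R [236.5 205. ]
tip rear [270.8 230.4]
tcp [253.9 231.2]
```

View pics/c8.png

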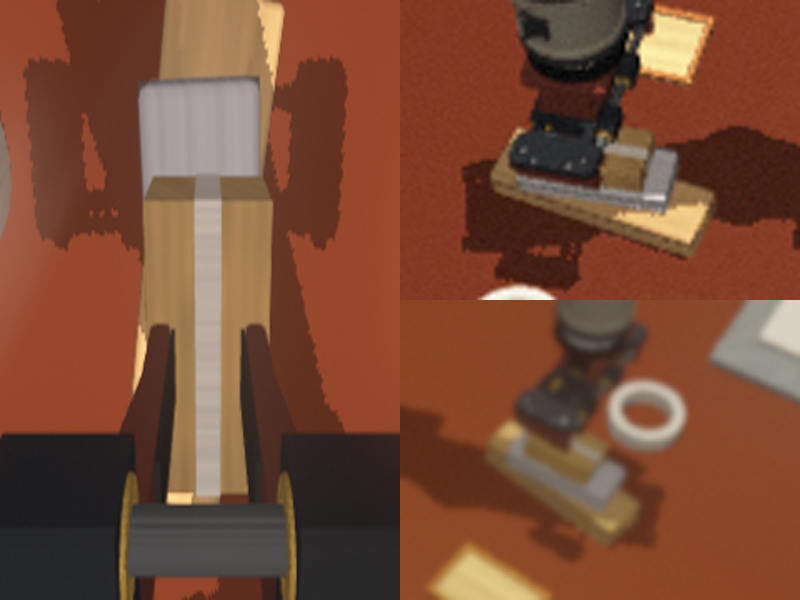

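Here the closed fingers (tip edges near (232,220) and (280,220) in the full frame) cover the carton's top face. They closed to 25 mm above it with no force. The tips therefore reach hardly past the TCP, about 20 mm less than the stated overhang. I open, go 9 mm lower, which is safe for either length, and close again.

Emit:
drive_tool:
  deltas:
    - [[0,0,0,0,0,0],[0,0,0,0,0,0],[0,0,0,0,0,0],[0,0,0,0,0,0],[0,0,0,0,0,0]]
  gripper: 72

```text
clock: 14.0
tcp_pos: [0.52, 0.3322, 0.0972]
tool_rot: [-3.115, -0.409, -0.0]
wrist_force: [0.6, 0.0, 0.1]
opening: 0.0617
```

Emit:
drive_tool:
  deltas:
    - [[0,0,0,0,0,0],[0,0,-5,0,0,0],[0,0,-4,0,0,0],[0,0,0,0,0,0]]

```text
clock: 14.4
tcp_pos: [0.5194, 0.3319, 0.0873]
tool_rot: [3.114, 0.408, -0.002]
wrist_force: [-0.5, -1.1, 1.0]
opening: 0.0721
```

Emit:
drive_tool:
  deltas:
    - [[0,0,0,0,0,0],[0,0,0,0,0,0],[0,0,0,0,0,0],[0,0,0,0,0,0],[0,0,0,0,0,0]]
  gripper: 44
  grip_force: 8

```text
clock: 14.9
tcp_pos: [0.5201, 0.3323, 0.0884]
tool_rot: [-3.115, -0.408, -0.0]
wrist_force: [-0.8, 0.1, 0.5]
opening: 0.0476
```

Emit:
drive_tool:
  deltas:
    - [[0,0,0,0,0,0],[0,0,0,0,0,0]]

```text
clock: 15.1
tcp_pos: [0.5201, 0.3323, 0.0884]
tool_rot: [-3.115, -0.408, -0.0]
wrist_force: [-0.4, -0.0, 0.6]
opening: 0.0477
```

The fingers stop at 47.7 mm on the carton. I lift it and carry it to the short tray.

Emit:
drive_tool:
  deltas:
    - [[0,0,4,0,0,0],[0,0,8,0,0,0],[0,0,15,0,0,0],[0,0,20,0,0,0],[0,0,13,0,0,0]]

```text
clock: 15.6
tcp_pos: [0.5208, 0.3326, 0.1507]
tool_rot: [-3.114, -0.408, -0.003]
wrist_force: [1.3, -0.3, -0.1]
opening: 0.0479
```

Emit:
drive_tool:
  deltas:
    - [[10,-25,0,0,0,0],[15,-40,0,0,0,-0.05],[15,-45,0,0,0,0],[12,-35,0,0,0,0],[3,-17,0,0,0,0]]

```text
clock: 16.1
tcp_pos: [0.5766, 0.1656, 0.1493]
tool_rot: [3.123, 0.322, 0.003]
wrist_force: [-0.5, -0.9, -2.0]
opening: 0.0478
```

Emit:
drive_tool:
  deltas:
    - [[0,0,0,0,0,0],[0,0,0,0,0,0]]

```text
clock: 16.3
tcp_pos: [0.5746, 0.172, 0.1485]
tool_rot: [-3.123, -0.332, -0.0]
wrist_force: [-1.5, 0.5, -0.5]
opening: 0.0479
```

```bash
python3 - <<'E'
from h import *
s=manip.get_state(); print(s['tcp_pos'],s['opening'],s['wrist_force'])
i,K,T=grab('wrist','w9.png')
grab('side','s9.png')
for P in([575,170,0],):
  a=np.deg2rad(11.8);c,n=np.cos(a),np.sin(a)
  for x,y in((58,40),(58,-40),(-58,-40),(-58,40)): print(proj(K,T,[.575+(c*x-n*y)/1e3,.170+(n*x+c*y)/1e3,.01]).round())
w=cv2.imread('pics/w9.png'); s=cv2.imread('pics/s9.png')
cv2.imwrite('pics/c9.png',np.hstack([cv2.resize(w[60:300,130:370],(400,400)),cv2.resize(s[205:315,145:265],(400,400),interpolation=2)]))
E
```

```text
[0.57456557 0.17203403 0.1485488 ] 0.04790459900351028 [-1.53740858  0.53890871 -0.50118875]
[219. 124.]
[294. 125.]
[289. 225.]
[222. 224.]
```

View pics/c9.png

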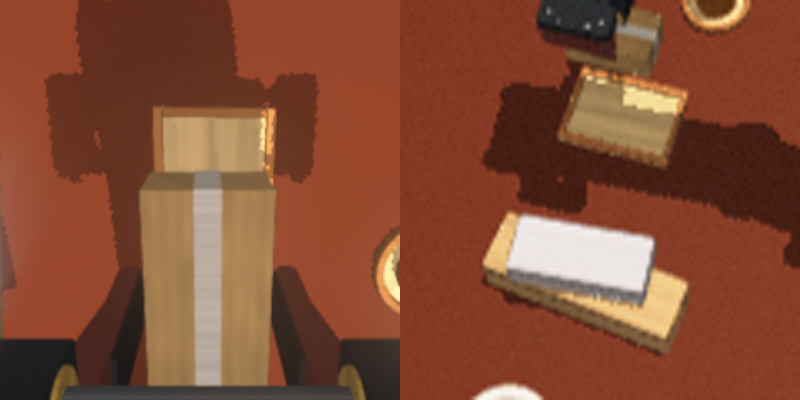

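The carton hangs level and in line with the short tray, whose far corners are at (222,124) and (295,124). I lower it.

Emit:
drive_tool:
  deltas:
    - [[0,-2,-30,0,0,0],[0,0,-35,0,0,0],[0,0,-30,0,0,0],[0,0,-16,0,0,0],[0,0,-5,0,0,0]]

```text
clock: 16.9
tcp_pos: [0.5735, 0.1695, 0.0305]
tool_rot: [3.124, 0.334, -0.005]
wrist_force: [-0.2, -0.3, -1.0]
opening: 0.0476
```

Emit:
drive_tool:
  deltas:
    - [[0,0,-2,0,0,0],[0,0,-1,0,0,0],[0,0,0,0,0,0],[0,0,0,0,0,0]]

```text
clock: 17.3
tcp_pos: [0.5757, 0.1685, 0.0303]
tool_rot: [-3.124, -0.33, -0.003]
wrist_force: [-0.5, 0.5, -1.4]
opening: 0.0479
```

Emit:
drive_tool:
  deltas:
    - [[0,0,-1,0,0,0],[0,0,0,0,0,0],[0,0,0,0,0,0]]

```text
clock: 17.6
tcp_pos: [0.575, 0.1682, 0.0283]
tool_rot: [-3.124, -0.33, -0.0]
wrist_force: [0.7, -0.3, -1.3]
opening: 0.0482
```

Emit:
drive_tool:
  deltas:
    - [[0,0,-1,0,0,0],[0,0,0,0,0,0],[0,0,0,0,0,0]]

```text
clock: 17.9
tcp_pos: [0.5749, 0.1682, 0.0271]
tool_rot: [3.124, 0.33, -0.0]
wrist_force: [0.2, 0.8, -1.5]
opening: 0.0479
```

Emit:
drive_tool:
  deltas:
    - [[0,0,-1,0,0,0],[0,0,0,0,0,0],[0,0,0,0,0,0],[0,0,0,0,0,0]]

```text
clock: 18.3
tcp_pos: [0.5751, 0.1682, 0.0263]
tool_rot: [-3.124, -0.33, -0.0]
wrist_force: [0.2, 1.1, 2.0]
opening: 0.0478
```

Contact. I release and go back above the tin.

Emit:
drive_tool:
  deltas:
    - [[0,0,0,0,0,0],[0,0,0,0,0,0],[0,0,0,0,0,0],[0,0,0,0,0,0],[0,0,0,0,0,0]]
  gripper: 87

```text
clock: 18.8
tcp_pos: [0.575, 0.1682, 0.0262]
tool_rot: [3.124, 0.33, -0.0]
wrist_force: [0.4, 0.0, -0.1]
opening: 0.0841
```

Emit:
drive_tool:
  deltas:
    - [[0,0,15,0,0,0],[0,0,40,0,0,0],[0,0,45,0,0,0],[0,0,45,0,0,0],[-12,40,40,0,0,0]]

```text
clock: 19.3
tcp_pos: [0.5672, 0.1973, 0.2102]
tool_rot: [3.124, 0.316, 0.007]
wrist_force: [1.8, 0.6, -0.2]
opening: 0.0872
```

Emit:
drive_tool:
  deltas:
    - [[-14,42,0,0,0,0.05],[-14,42,0,0,0,0.05],[-12,42,0,0,0,0],[0,0,0,0,0,0],[0,0,0,0,0,0]]

```text
clock: 19.8
tcp_pos: [0.524, 0.3299, 0.2067]
tool_rot: [-3.103, -0.49, -0.001]
wrist_force: [0.2, -0.6, -0.1]
opening: 0.087
```

```bash
python3 - <<'E'
from h import *
s=manip.get_state(); print(s['tcp_pos'],s['opening'],s['wrist_force'])
i,K,T=grab('wrist','w10.png')
w=cv2.imread('pics/w10.png')
cv2.imwrite('pics/c10.png',cv2.resize(w[40:240,170:437],(800,600),interpolation=2))
E
```

```text
[0.5240292  0.32988547 0.20665543] 0.0869585212892652 [ 0.20645617 -0.55267273 -0.13492987]
```

View pics/c10.png

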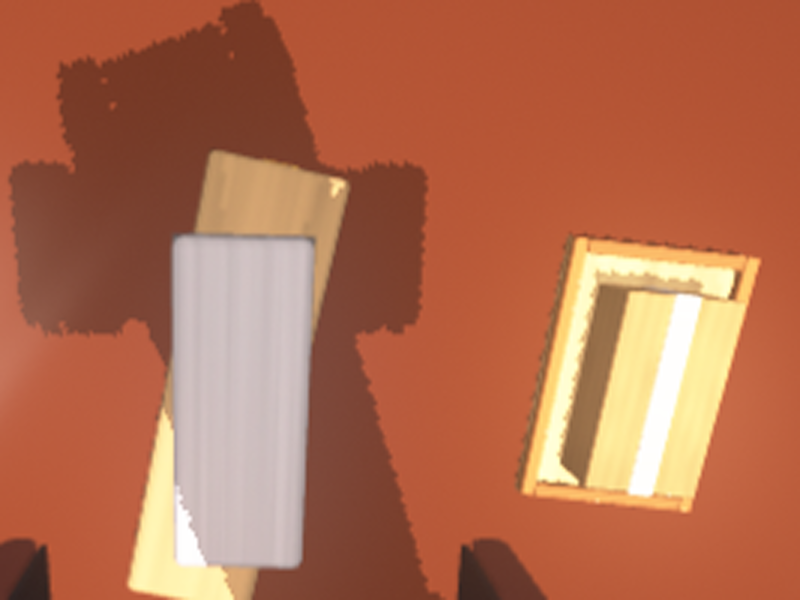

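The carton is in the short tray, at about (650,390) in the crop. The tin's top corners are (174,236), (313,238), (301,567), (175,565).

```bash
python3 - <<'E'
from h import *
i,K,T=load('wrist')
quad(K,T,[(174,236),(313,238),(301,567),(175,565)],.066,170,40,3)
quad(K,T,[(628,289),(745,300),(690,500),(585,488)],.036,170,40,3)
quad(K,T,[(571,236),(758,258),(690,512),(522,493)],.010,170,40,3)
R=cv2.Rodrigues(manip.get_state()['tool_rot'])[0];print(np.arctan2(R[1,0],R[0,0]))
E
```

```text
ctr [522.3 334. ] len 128.1 wid 50.0 yaw 0.293 0.298
ctr [573.8 168.5] len 85.0 wid 46.7 yaw 0.218 0.209
ctr [575.1 169. ] len 115.7 wid 80.1 yaw 0.224 0.198
0.3104638826548702
```

Emit:
drive_tool:
  deltas:
    - [[-2,4,-40,0,0,-0.015],[0,0,-45,0,0,0],[0,0,-40,0,0,0],[0,0,-22,0,0,0],[0,0,-10,0,0,0]]

```text
clock: 20.35
tcp_pos: [0.5224, 0.3297, 0.0467]
tool_rot: [3.105, 0.458, -0.005]
wrist_force: [0.4, 0.5, -0.9]
opening: 0.0871
```

Emit:
drive_tool:
  deltas:
    - [[0,0,0,0,0,0],[0,0,0,0,0,0],[0,0,0,0,0,0],[0,0,0,0,0,0],[0,0,0,0,0,0]]
  gripper: 46
  grip_force: 20

```text
clock: 20.85
tcp_pos: [0.5231, 0.3334, 0.0499]
tool_rot: [-3.106, -0.463, -0.003]
wrist_force: [-0.2, 0.1, 3.6]
opening: 0.0519
```

Emit:
drive_tool:
  deltas:
    - [[0,0,0,0,0,0],[0,0,0,0,0,0],[0,0,0,0,0,0]]

```text
clock: 21.15
tcp_pos: [0.5232, 0.3334, 0.0499]
tool_rot: [-3.106, -0.463, -0.002]
wrist_force: [-0.8, 0.7, 7.2]
opening: 0.0521
```

Emit:
drive_tool:
  deltas:
    - [[0,0,2,0,0,0],[0,0,3,0,0,0],[0,0,5,0,0,0],[0,0,5,0,0,0],[0,0,0,0,0,0]]

```text
clock: 21.65
tcp_pos: [0.5231, 0.3331, 0.0647]
tool_rot: [-3.107, -0.463, -0.002]
wrist_force: [-0.6, -0.7, -1.5]
opening: 0.0518
```

Emit:
drive_tool:
  deltas:
    - [[0,0,0,0,0,0],[0,0,0,0,0,0]]

```text
clock: 21.85
tcp_pos: [0.5225, 0.3327, 0.0637]
tool_rot: [3.107, 0.463, -0.0]
wrist_force: [0.8, 1.4, -1.4]
opening: 0.0516
```

```bash
python3 - <<'E'
from h import *
s=manip.get_state(); print(s['tcp_pos'],s['opening'],s['wrist_force'],s['ft_torque'])
grab('wrist','w11.png'); grab('side','s11.png')
w=cv2.imread('pics/w11.png'); s=cv2.imread('pics/s11.png')
cv2.imwrite('pics/c11.png',np.hstack([cv2.resize(w[60:300,130:370],(400,400)),cv2.resize(s[225:315,145:255],(400,400),interpolation=2)]))
E
```

```text
[0.52247753 0.3327101  0.06368582] 0.05164415923248587 [ 0.78932727  1.43445418 -1.40016622] [0.02329606 0.11746498 0.0141793 ]
```

View pics/c11.png

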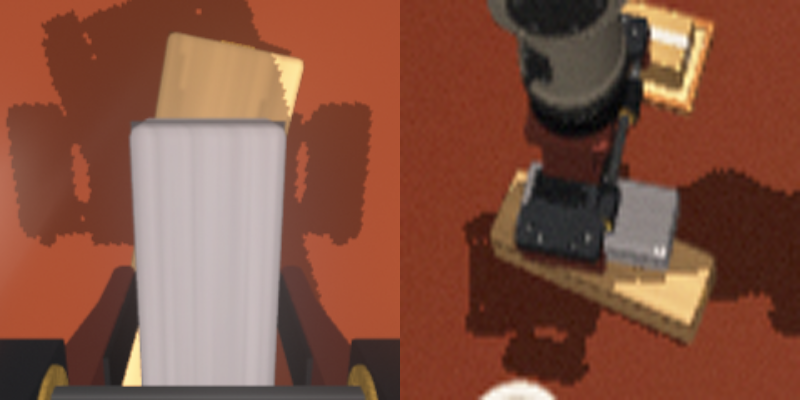

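The tin is off the pencil box and held at 51.6 mm. I carry it high, past the jar, to the wooden medium tray.

Emit:
drive_tool:
  deltas:
    - [[0,0,15,0,0,0],[0,0,30,0,0,0],[0,0,30,0,0,0],[0,-10,30,0,0,0],[0,-25,0,0,0,0]]

```text
clock: 22.45
tcp_pos: [0.5247, 0.3017, 0.1745]
tool_rot: [-3.101, -0.468, -0.013]
wrist_force: [0.6, -0.6, -0.8]
opening: 0.052
```

Emit:
drive_tool:
  deltas:
    - [[0,-35,0,0,0,-0.04],[0,-40,0,0,0,-0.04],[0,-40,0,0,0,-0.04],[0,-40,0,0,0,-0.04],[0,-40,0,0,0,-0.04]]

```text
clock: 22.95
tcp_pos: [0.5227, 0.1013, 0.17]
tool_rot: [-3.138, -0.148, -0.002]
wrist_force: [-0.0, 0.7, -1.6]
opening: 0.0516
```

Emit:
drive_tool:
  deltas:
    - [[0,-40,0,0,0,-0.035],[0,-40,0,0,0,0],[0,-40,0,0,0,0],[0,-40,0,0,0,0],[0,-40,0,0,0,0]]

```text
clock: 23.45
tcp_pos: [0.5227, -0.0988, 0.17]
tool_rot: [-3.14, -0.096, -0.002]
wrist_force: [0.5, -0.2, -1.1]
opening: 0.0516
```

Emit:
drive_tool:
  deltas:
    - [[0,-40,0,0,0,0],[0,-40,0,0,0,0],[0,-40,0,0,0,0],[0,-30,0,0,0,0],[0,0,0,0,0,0]]

```text
clock: 23.95
tcp_pos: [0.5216, -0.2529, 0.1702]
tool_rot: [3.137, 0.084, 0.002]
wrist_force: [0.1, 0.2, -1.3]
opening: 0.0517
```

Emit:
drive_tool:
  deltas:
    - [[0,0,0,0,0,0],[0,0,0,0,0,0]]

```text
clock: 24.15
tcp_pos: [0.523, -0.2456, 0.1691]
tool_rot: [-3.139, -0.098, -0.001]
wrist_force: [0.3, -0.0, -1.4]
opening: 0.0515
```

```bash
python3 - <<'E'
from h import *
s=manip.get_state(); print(s['tcp_pos'],s['opening'],s['wrist_force'])
R=cv2.Rodrigues(s['tool_rot'])[0];print(np.arctan2(R[1,0],R[0,0]))
i,K,T=grab('wrist','w12.png'); trays(i,K,T)
E
```

```text
[ 0.52300571 -0.2456287   0.16913472] 0.051469375703790884 [ 0.32513076 -0.01753746 -1.39270921]
0.06255849337998354
[338. 175.] [ 528.3 -347.1  162.2   85.6    4.4]
[ 43. 133.] [554.6   1.3  74.5  66.2  16.5]
[178. 143.] [ 540.9 -170.7  222.3   88.2   11. ]
```

Emit:
drive_tool:
  deltas:
    - [[2,-35,0,0,0,0.015],[2,-35,0,0,0,0],[1,-31,0,0,0,0],[0,0,0,0,0,0],[0,0,0,0,0,0]]

```text
clock: 24.7
tcp_pos: [0.5278, -0.3473, 0.1687]
tool_rot: [-3.139, -0.12, 0.0]
wrist_force: [-0.4, 0.9, -1.0]
opening: 0.0517
```

```bash
python3 - <<'E'
from h import *
s=manip.get_state(); print(s['tcp_pos'],s['opening'],s['wrist_force'])
R=cv2.Rodrigues(s['tool_rot'])[0];print(np.arctan2(R[1,0],R[0,0]))
i,K,T=grab('wrist','w13.png'); a=.077;c,n=np.cos(a),np.sin(a)
for x,y in((81,42),(81,-42)): print(proj(K,T,[.5283+(c*x-n*y)/1e3,-.3471+(n*x+c*y)/1e3,.01]).round())
cv2.imwrite('pics/c13.png',cv2.resize(cv2.imread('pics/w13.png')[40:300,110:400],(669,600)))
E
```

```text
[ 0.52783337 -0.3473397   0.16865307] 0.05171905947822621 [-0.43795875  0.86965115 -1.02575011]
0.07620523704628572
[216. 102.]
[292. 101.]
```

View pics/c13.png

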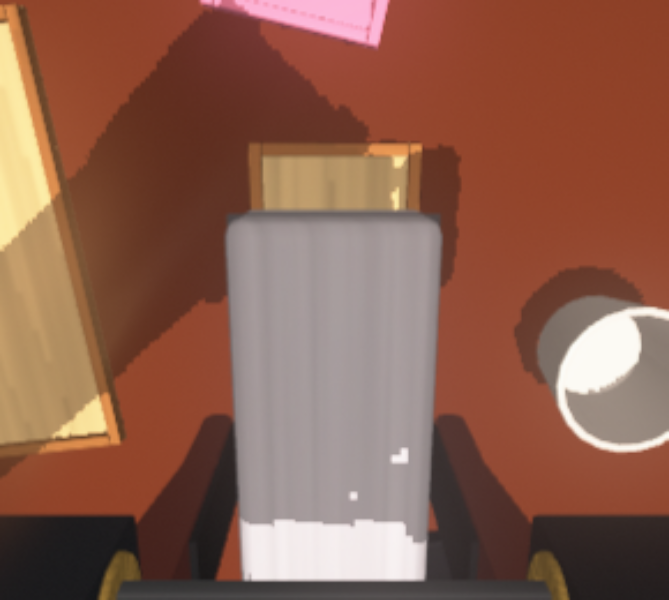

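The wooden medium tray's far corners are at (218,102) and (292,102), as predicted. The tin is level and centred over it. Pink is ahead and the cup is well to the right. I lower it.

Emit:
drive_tool:
  deltas:
    - [[1,0,-40,0,0,0],[0,0,-40,0,0,0],[0,0,-35,0,0,0],[0,0,-22,0,0,0],[0,0,-8,0,0,0]]

```text
clock: 25.25
tcp_pos: [0.5279, -0.3447, 0.0213]
tool_rot: [-3.136, -0.124, 0.005]
wrist_force: [-0.2, 0.1, -0.8]
opening: 0.0518
```

Emit:
drive_tool:
  deltas:
    - [[0,0,-1,0,0,0],[0,0,-1,0,0,0],[0,0,0,0,0,0],[0,0,0,0,0,0]]

```text
clock: 25.65
tcp_pos: [0.5294, -0.3485, 0.0231]
tool_rot: [3.138, 0.119, 0.003]
wrist_force: [0.7, 0.1, -1.5]
opening: 0.0519
```

Emit:
drive_tool:
  deltas:
    - [[0,0,-1,0,0,0],[0,0,0,0,0,0],[0,0,0,0,0,0]]

```text
clock: 25.95
tcp_pos: [0.5286, -0.3483, 0.021]
tool_rot: [3.139, 0.119, 0.0]
wrist_force: [-0.2, 0.0, -1.6]
opening: 0.0517
```

Emit:
drive_tool:
  deltas:
    - [[0,0,-1,0,0,0],[0,0,0,0,0,0],[0,0,0,0,0,0]]

```text
clock: 26.25
tcp_pos: [0.5285, -0.3482, 0.0197]
tool_rot: [-3.139, -0.119, 0.0]
wrist_force: [-0.5, 0.2, -2.3]
opening: 0.0517
```

Emit:
drive_tool:
  deltas:
    - [[0,0,-1,0,0,0],[0,0,0,0,0,0],[0,0,0,0,0,0]]

```text
clock: 26.55
tcp_pos: [0.5286, -0.3482, 0.0187]
tool_rot: [-3.139, -0.119, 0.0]
wrist_force: [-0.7, -0.0, -1.8]
opening: 0.0518
```

Emit:
drive_tool:
  deltas:
    - [[0,0,-0.5,0,0,0],[0,0,0,0,0,0],[0,0,0,0,0,0]]

```text
clock: 26.85
tcp_pos: [0.5286, -0.3482, 0.0183]
tool_rot: [-3.139, -0.119, 0.0]
wrist_force: [0.5, 0.4, -1.4]
opening: 0.0517
```

Emit:
drive_tool:
  deltas:
    - [[0,0,-0.5,0,0,0],[0,0,0,0,0,0],[0,0,0,0,0,0]]

```text
clock: 27.15
tcp_pos: [0.5287, -0.3483, 0.018]
tool_rot: [3.139, 0.119, 0.0]
wrist_force: [-0.5, 0.1, 0.6]
opening: 0.0516
```

Emit:
drive_tool:
  deltas:
    - [[0,0,0,0,0,0],[0,0,0,0,0,0],[0,0,0,0,0,0],[0,0,0,0,0,0],[0,0,0,0,0,0]]
  gripper: 80

```text
clock: 27.65
tcp_pos: [0.5286, -0.3482, 0.0178]
tool_rot: [3.139, 0.119, 0.0]
wrist_force: [-0.1, 0.6, -0.2]
opening: 0.0799
```

Emit:
drive_tool:
  deltas:
    - [[0,0,15,0,0,0],[0,0,35,0,0,0],[0,0,45,0,0,0],[0,0,45,0,0,0],[0,0,45,0,0,0]]

```text
clock: 28.15
tcp_pos: [0.5283, -0.3483, 0.2058]
tool_rot: [3.139, 0.118, 0.001]
wrist_force: [1.3, -0.6, -0.7]
opening: 0.08
```

```bash
python3 - <<'E'
from h import *
i,K,T=grab('wrist','w14.png'); hsv=cv2.cvtColor(i,cv2.COLOR_RGB2HSV)
trays(i,K,T,minA=200)
m=((hsv[...,1]<70)&(hsv[...,2]>90)).astype(np.uint8)
for c in cv2.findContours(m,0,2)[0]:
    if cv2.contourArea(c)>800:
        w=np.array([onz(K,T,*p[0],.034)[:2] for p in c])*1000
        print('grey',c.mean((0,1)).round(),np.round(sum(map(list,cv2.minAreaRect(w.astype(np.float32))[:2]),[]),1),cv2.minAreaRect(w.astype(np.float32))[2])
E
```

```text
[  5. 129.] [546.7 -25.8  52.2  10.  169.3]
[253. 147.] [ 528.  -347.5  160.8   84.1    4.2]
[118. 138.] [ 541.3 -173.1  222.4   92.3   11. ]
grey [365. 192.] [ 508.7 -492.1   86.5   76.1] 84.89161682128906
grey [254. 179.] [ 528.6 -348.5  128.1   51.3] 4.335363864898682
grey [469.  27.] [ 704.9 -567.5   47.6  100.7] 4.33784818649292
```

Emit:
drive_tool:
  deltas:
    - [[0,45,0,0,0,0],[0,45,0,0,0,0],[0,45,0,0,0,0],[0,45,0,0,0,0],[0,45,0,0,0,0]]
  gripper: 87

```text
clock: 28.7
tcp_pos: [0.5284, -0.1216, 0.2038]
tool_rot: [3.139, 0.118, 0.002]
wrist_force: [0.3, -0.4, -0.2]
opening: 0.0869
```

Emit:
drive_tool:
  deltas:
    - [[-2,45,0,0,0,0.03],[-2,45,0,0,0,0],[-2,45,0,0,0,0],[-2,45,0,0,0,0],[-2,45,0,0,0,0]]

```text
clock: 29.2
tcp_pos: [0.5184, 0.1034, 0.2039]
tool_rot: [-3.137, -0.165, -0.002]
wrist_force: [0.6, 0.0, 0.5]
opening: 0.0867
```

Emit:
drive_tool:
  deltas:
    - [[0,45,0,0,0,0],[0,45,0,0,0,0],[0,45,0,0,0,0],[0,45,0,0,0,0],[0,45,0,0,0,0]]

```text
clock: 29.7
tcp_pos: [0.5186, 0.3284, 0.2039]
tool_rot: [-3.137, -0.165, -0.002]
wrist_force: [0.4, -0.0, -0.1]
opening: 0.0869
```

Emit:
drive_tool:
  deltas:
    - [[0,8,0,0,0,0],[0,0,0,0,0,0],[0,0,0,0,0,0],[0,0,0,0,0,0]]

```text
clock: 30.1
tcp_pos: [0.5194, 0.3324, 0.2032]
tool_rot: [3.137, 0.161, 0.001]
wrist_force: [-0.5, -1.3, 0.3]
opening: 0.0869
```

```bash
python3 - <<'E'
from h import *
s=manip.get_state(); print(s['tcp_pos'],s['opening'])
R=cv2.Rodrigues(s['tool_rot'])[0];print(np.arctan2(R[1,0],R[0,0]))
i,K,T=grab('wrist','w15.png'); trays(i,K,T,.036)
hsv=cv2.cvtColor(i,cv2.COLOR_RGB2HSV)
for v in range(100,250,15): print(v,[tuple(hsv[v,u]) for u in range(205,310,12)])
E
```

```text
[0.51935392 0.33240373 0.20315544] 0.08689197823065228
0.10273710446962621
[492. 168.] [552.7  44.   70.7  46.2  21.1]
[246. 171.] [518.4 337.9 188.9  55.8   5.8]
[392. 133.] [576.9 182.1 107.9  76.1  11.9]
100 [(np.uint8(8), np.uint8(172), np.uint8(120)), (np.uint8(8), np.uint8(169), np.uint8(121)), (np.uint8(15), np.uint8(122), np.uint8(190)), (np.uint8(16), np.uint8(123), np.uint8(208)), (np.uint8(15), np.uint8(122), np.uint8(205)), (np.uint8(16), np.uint8(121), np.uint8(223)), (np.uint8(8), np.uint8(174), np.uint8(155)), (np.uint8(8), np.uint8(172), np.uint8(126)), (np.uint8(8), np.uint8(175), np.uint8(134))]
115 [(np.uint8(8), np.uint8(167), np.uint8(122)), (np.uint8(8), np.uint8(166), np.uint8(121)), (np.uint8(16), np.uint8(123), np.uint8(195)), (np.uint8(16), np.uint8(123), np.uint8(211)), (np.uint8(16), np.uint8(123), np.uint8(208)), (np.uint8(15), np.uint8(122), np.uint8(196)), (np.uint8(8), np.uint8(167), np.uint8(125)), (np.uint8(8), np.uint8(171), np.uint8(125)), (np.uint8(8), np.uint8(173), np.uint8(125))]
130 [(np.uint8(8), np.uint8(162), np.uint8(123)), (np.uint8(8), n
[... 2542 characters left out ...]
 np.uint8(251)), (np.uint8(26), np.uint8(80), np.uint8(255)), (np.uint8(15), np.uint8(125), np.uint8(213)), (np.uint8(15), np.uint8(124), np.uint8(220)), (np.uint8(9), np.uint8(167), np.uint8(131)), (np.uint8(8), np.uint8(170), np.uint8(126)), (np.uint8(8), np.uint8(173), np.uint8(122))]
235 [(np.uint8(8), np.uint8(178), np.uint8(189)), (np.uint8(8), np.uint8(177), np.uint8(190)), (np.uint8(17), np.uint8(122), np.uint8(237)), (np.uint8(25), np.uint8(80), np.uint8(255)), (np.uint8(25), np.uint8(84), np.uint8(254)), (np.uint8(16), np.uint8(126), np.uint8(219)), (np.uint8(8), np.uint8(169), np.uint8(130)), (np.uint8(8), np.uint8(172), np.uint8(126)), (np.uint8(8), np.uint8(173), np.uint8(122))]
```

The tin sits within 2 mm of the medium tray's centre and the carton checked out earlier. The pencil box is at (518.4,337.9), yaw 0.10. Now I grasp it.

Emit:
drive_tool:
  deltas:
    - [[-1,5,-45,0,0,0],[0,0,-45,0,0,0],[0,0,-45,0,0,0],[0,0,-25,0,0,0],[0,0,-10,0,0,0]]

```text
clock: 30.65
tcp_pos: [0.5164, 0.3373, 0.0301]
tool_rot: [3.134, 0.163, -0.006]
wrist_force: [-0.5, 0.5, -0.4]
opening: 0.087
```

Emit:
drive_tool:
  deltas:
    - [[0,0,-8,0,0,0],[0,0,-6,0,0,0],[0,0,0,0,0,0],[0,0,0,0,0,0]]

```text
clock: 31.05
tcp_pos: [0.5183, 0.3402, 0.0199]
tool_rot: [-3.136, -0.166, -0.002]
wrist_force: [0.4, -0.4, 0.8]
opening: 0.0869
```

Emit:
drive_tool:
  deltas:
    - [[0,0,0,0,0,0],[0,0,0,0,0,0],[0,0,0,0,0,0],[0,0,0,0,0,0],[0,0,0,0,0,0]]
  gripper: 50
  grip_force: 25

```text
clock: 31.55
tcp_pos: [0.5178, 0.3396, 0.019]
tool_rot: [3.137, 0.166, 0.0]
wrist_force: [-0.7, -1.0, 1.5]
opening: 0.0554
```

Emit:
drive_tool:
  deltas:
    - [[0,0,0,0,0,0],[0,0,0,0,0,0],[0,0,0,0,0,0]]

```text
clock: 31.85
tcp_pos: [0.5177, 0.3396, 0.0189]
tool_rot: [3.137, 0.166, 0.0]
wrist_force: [0.2, -1.0, 3.2]
opening: 0.0559
```

Emit:
drive_tool:
  deltas:
    - [[0,0,4,0,0,0],[0,0,15,0,0,0],[0,0,30,0,0,0],[0,0,40,0,0,0],[0,0,40,0,0,0]]

```text
clock: 32.35
tcp_pos: [0.5171, 0.3397, 0.1497]
tool_rot: [3.137, 0.166, -0.001]
wrist_force: [-0.1, 1.1, -1.6]
opening: 0.0558
```

Emit:
drive_tool:
  deltas:
    - [[0,-20,15,0,0,0],[0,-35,0,0,0,0.03],[0,-40,0,0,0,0.03],[0,-40,0,0,0,0.026],[3,-40,0,0,0,0]]

```text
clock: 32.85
tcp_pos: [0.5201, 0.1636, 0.1638]
tool_rot: [-3.126, -0.303, -0.001]
wrist_force: [0.8, -0.4, -1.5]
opening: 0.0562
```

Emit:
drive_tool:
  deltas:
    - [[4,-40,0,0,0,0],[4,-40,0,0,0,0],[4,-40,0,0,0,0],[4,-40,0,0,0,0],[4,-40,0,0,0,0]]

```text
clock: 33.35
tcp_pos: [0.5406, -0.0366, 0.1638]
tool_rot: [-3.127, -0.301, -0.002]
wrist_force: [-0.3, -0.2, -2.5]
opening: 0.056
```

Emit:
drive_tool:
  deltas:
    - [[0,-40,0,0,0,0],[0,-40,0,0,0,0],[0,-35,0,0,0,0],[0,-20,0,0,0,0],[0,0,0,0,0,0]]

```text
clock: 33.85
tcp_pos: [0.54, -0.1742, 0.1638]
tool_rot: [3.126, 0.292, 0.001]
wrist_force: [-0.1, 0.7, -2.1]
opening: 0.0557
```

Emit:
drive_tool:
  deltas:
    - [[0,0,0,0,0,0],[0,0,0,0,0,0]]

```text
clock: 34.05
tcp_pos: [0.5409, -0.1685, 0.1631]
tool_rot: [-3.126, -0.304, -0.001]
wrist_force: [-0.6, -0.6, -2.3]
opening: 0.0558
```

```bash
python3 - <<'E'
from h import *
s=manip.get_state(); print(s['tcp_pos'],s['opening'],s['wrist_force'])
R=cv2.Rodrigues(s['tool_rot'])[0];print(np.arctan2(R[1,0],R[0,0]),R[:,2])
i,K,T=grab('wrist','w16.png'); a=.192;c,n=np.cos(a),np.sin(a)
for x,y in((111,44),(111,-44)): print('tray',proj(K,T,[.5411+(c*x-n*y)/1e3,-.1715+(n*x+c*y)/1e3,.01]).round())
p=s['tcp_pos']; x,y=R[:,0],R[:,1]
for sg in(-1,1): print('box',proj(K,T,p+x*.095+y*.028*sg+[0,0,.017]).round())
cv2.imwrite('pics/c16.png',cv2.resize(cv2.imread('pics/w16.png')[20:300,110:400],(621,600)))
E
```

```text
[ 0.54086623 -0.16845669  0.16306016] 0.0557542556754671 [-0.63302807 -0.60607994 -2.33668205]
0.1938833118241392 [ 2.60175772e-04  9.77572254e-04 -9.99999488e-01]
tray [216.  73.]
tray [299.  73.]
box [197.  71.]
box [310.  71.]
```

View pics/c16.png

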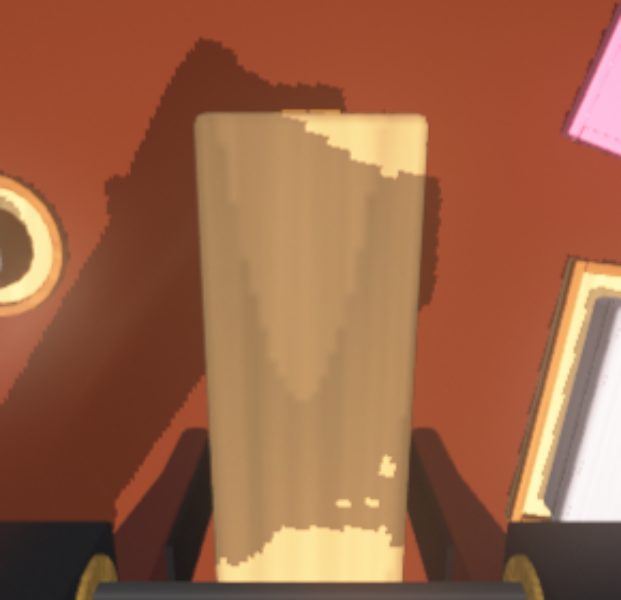

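The box hangs level and lies straight over the long tray, with its far corners at (201,73) and (309,75), within 4 px of prediction. I lower it.

Emit:
drive_tool:
  deltas:
    - [[1,-3,-35,0,0,0],[0,0,-40,0,0,0],[0,0,-32,0,0,0],[0,0,-18,0,0,0],[0,0,-8,0,0,0]]

```text
clock: 34.6
tcp_pos: [0.5407, -0.1714, 0.0279]
tool_rot: [-3.125, -0.304, 0.005]
wrist_force: [-0.1, -0.0, -1.7]
opening: 0.0558
```

Emit:
drive_tool:
  deltas:
    - [[0,0,-1,0,0,0],[0,0,-1,0,0,0],[0,0,-1,0,0,0],[0,0,0,0,0,0],[0,0,0,0,0,0]]

```text
clock: 35.1
tcp_pos: [0.5421, -0.1733, 0.0275]
tool_rot: [3.127, 0.301, 0.002]
wrist_force: [-0.2, -0.7, -1.6]
opening: 0.0556
```

Emit:
drive_tool:
  deltas:
    - [[0,0,-1,0,0,0],[0,0,0,0,0,0],[0,0,0,0,0,0]]

```text
clock: 35.4
tcp_pos: [0.5416, -0.1732, 0.0258]
tool_rot: [-3.127, -0.301, -0.0]
wrist_force: [-0.4, -0.6, -2.6]
opening: 0.0554
```

Emit:
drive_tool:
  deltas:
    - [[0,0,-0.5,0,0,0],[0,0,0,0,0,0],[0,0,0,0,0,0]]

```text
clock: 35.7
tcp_pos: [0.5416, -0.1732, 0.0252]
tool_rot: [3.127, 0.301, -0.0]
wrist_force: [0.5, -0.2, -2.1]
opening: 0.0558
```

Emit:
drive_tool:
  deltas:
    - [[0,0,-1,0,0,0],[0,0,0,0,0,0],[0,0,0,0,0,0]]

```text
clock: 36.0
tcp_pos: [0.5416, -0.1732, 0.0242]
tool_rot: [-3.127, -0.301, 0.0]
wrist_force: [-0.5, 0.4, -1.9]
opening: 0.0558
```

Emit:
drive_tool:
  deltas:
    - [[0,0,-0.7,0,0,0],[0,0,0,0,0,0],[0,0,0,0,0,0]]

```text
clock: 36.3
tcp_pos: [0.5416, -0.1732, 0.0236]
tool_rot: [-3.127, -0.301, 0.0]
wrist_force: [-1.7, 0.0, -2.4]
opening: 0.0556
```

Emit:
drive_tool:
  deltas:
    - [[0,0,-0.6,0,0,0],[0,0,0,0,0,0],[0,0,0,0,0,0]]

```text
clock: 36.6
tcp_pos: [0.5416, -0.1732, 0.023]
tool_rot: [3.127, 0.301, -0.0]
wrist_force: [-1.3, -0.2, -1.9]
opening: 0.0555
```

Emit:
drive_tool:
  deltas:
    - [[0,0,-0.6,0,0,0],[0,0,0,0,0,0],[0,0,0,0,0,0]]

```text
clock: 36.9
tcp_pos: [0.5416, -0.1732, 0.0229]
tool_rot: [-3.127, -0.301, -0.0]
wrist_force: [-2.3, 1.7, 5.4]
opening: 0.0555
```

Emit:
drive_tool:
  deltas:
    - [[0,0,-0.4,0,0,0],[0,0,0,0,0,0],[0,0,0,0,0,0]]

```text
clock: 37.2
tcp_pos: [0.5416, -0.1732, 0.0229]
tool_rot: [-3.127, -0.301, -0.0]
wrist_force: [-4.3, 1.8, 9.3]
opening: 0.0556
```

Firm contact. I release, rise and check by numbers, as all 16 views are used.

Emit:
drive_tool:
  deltas:
    - [[0,0,0,0,0,0],[0,0,0,0,0,0],[0,0,0,0,0,0],[0,0,0,0,0,0],[0,0,0,0,0,0]]
  gripper: 85

```text
clock: 37.7
tcp_pos: [0.5416, -0.1732, 0.0219]
tool_rot: [3.127, 0.301, -0.0]
wrist_force: [-0.3, -0.9, -0.4]
opening: 0.0845
```

Emit:
drive_tool:
  deltas:
    - [[0,0,15,0,0,0],[0,0,45,0,0,0],[0,0,50,0,0,0],[0,0,50,0,0,0],[0,0,50,0,0,0]]

```text
clock: 38.2
tcp_pos: [0.5411, -0.1734, 0.2353]
tool_rot: [3.127, 0.3, 0.001]
wrist_force: [0.6, 0.1, -0.4]
opening: 0.0852
```

Emit:
drive_tool:
  deltas:
    - [[0,0,40,0,0,0],[0,0,0,0,0,0],[0,0,0,0,0,0]]

```text
clock: 38.5
tcp_pos: [0.5418, -0.1733, 0.2736]
tool_rot: [3.127, 0.3, 0.004]
wrist_force: [-0.3, -0.3, -1.2]
opening: 0.0851
```

```bash
python3 - <<'E'
from h import *
i,K,T=grab('wrist','w17.png'); trays(i,K,T)
hsv=cv2.cvtColor(i,cv2.COLOR_RGB2HSV)
# pencil box pixels inside the long tray: rows across through the centre, segment edges
a=.192; c,n=np.cos(a),np.sin(a); P=lambda x,y,z:proj(K,T,[.5411+(c*x-n*y)/1e3,-.1715+(n*x+c*y)/1e3,z])
for nm,line in(('across z.04',[(0,y) for y in range(-52,53,3)]),('along',[(x,0) for x in range(-124,125,4)])):
    print(nm,[(max(q),int(hsv[int(round(P(*q,.04)[1])),int(round(P(*q,.04)[0])),2]),int(hsv[int(round(P(*q,.04)[1])),int(round(P(*q,.04)[0])),1])) if 0 else (q[0]+q[1],int(hsv[int(round(P(*q,.04)[1])),int(round(P(*q,.04)[0])),0]),int(hsv[int(round(P(*q,.04)[1])),int(round(P(*q,.04)[0])),2])) for q in line if 0<=P(*q,.04)[1]<384])
m=((hsv[...,1]<70)&(hsv[...,2]>90)).astype(np.uint8)
for c_ in cv2.findContours(m,0,2)[0]:
    if cv2.contourArea(c_)>300:
        for z in(.034,.054):
            w=np.array([onz(K,T,*p[0],z)[:2] for p in c_])*1000; r=cv2.minAreaRect(w.astype(np.float32)); print('grey',z,np.round([*r[0],*r[1],r[2]],1))
E
```

```text
[363. 183.] [ 528.6 -346.5  161.1   86.2    4.2]
[142. 127.] [554.7   2.6  74.7  70.3  28.4]
[243. 160.] [ 540.9 -170.8  222.4   88.5   11.2]
[44. 92.] [575.  169.3 116.3  94.   11.7]
across z.04 [(-52, 8, 180), (-49, 8, 181), (-46, 9, 181), (-43, 9, 182), (-40, 14, 240), (-37, 15, 246), (-34, 24, 252), (-31, 26, 254), (-28, 18, 241), (-25, 23, 253), (-22, 23, 254), (-19, 23, 254), (-16, 23, 254), (-13, 23, 254), (-10, 22, 253), (-7, 22, 252), (-4, 23, 254), (-1, 23, 254), (2, 22, 253), (5, 23, 253), (8, 23, 253), (11, 21, 252), (14, 21, 251), (17, 22, 253), (20, 23, 253), (23, 22, 252), (26, 16, 206), (29, 28, 255), (32, 28, 255), (35, 25, 252), (38, 15, 245), (41, 11, 205), (44, 9, 179), (47, 9, 178), (50, 9, 142)]
along [(-124, 8, 176), (-120, 8, 176), (-116, 8, 177), (-112, 8, 178), (-108, 8, 179), (-104, 8, 179), (-100, 8, 181), (-96, 13, 236), (-92, 21, 252), (-88, 24, 254), (-84, 24, 254), (-80, 24, 254), (-76, 24, 254), (-72, 24, 254), (-68, 24, 254), (-64, 24, 254), (-60, 24, 254), (-56, 24, 254), (-52, 24, 254), (-48, 24, 254), (-44, 24, 254), (-40, 24, 254), (-36, 24, 254)
[... 549 characters left out ...]
112, 9, 114), (116, 8, 113), (120, 8, 113), (124, 8, 112)]
grey 0.034 [135.8 -58.8  43.2  66.4  11. ]
grey 0.054 [159.7 -63.7  41.1  63.1  11. ]
grey 0.034 [ 290.3 -280.5   23.3  212.6   11. ]
grey 0.054 [ 306.6 -274.5   22.1  202.2   11. ]
grey 0.034 [ 516.8 -492.2  106.5   73.9   58.7]
grey 0.054 [ 521.8 -475.8  101.3   70.3   58.7]
grey 0.034 [ 528.7 -343.   130.6   59.3    4.5]
grey 0.054 [ 533.2 -333.9  124.2   56.4    4.5]
grey 0.034 [549.7  12.8  44.9  51.   11. ]
grey 0.054 [553.2   4.4  42.7  48.5  11. ]
grey 0.034 [571.7 169.   90.9  12.   11.2]
grey 0.054 [574.1 152.9  86.4  11.4  11.2]
grey 0.034 [ 717.5 -316.6   76.8  120.7   81.6]
grey 0.054 [ 712.7 -308.8   73.   114.8   81.6]
```

```bash
python3 -c "
from plant import manip
print(manip.get_state()['clock'],manip.finish_job())"
```

```text
the job is handed in; nothing more can be done
38.55 None
```

The stack is taken apart from the top down: the jar is in the round tray, the carton in the short, the tin in the wooden medium and the pencil box in the long. I let each one go before taking the next. The job was handed in at 38.6 s, and no verdict was reported.

**Last checks:**
- The fitted positions put each object within about 3 mm of its tray's centre. The carton was measured earlier, when I went back for the tin.
- The carton's and tin's angles matched their trays within about 0.01 rad. The pencil box's angle in its tray was only read from its edges.
- I did not measure tilt. I lowered each object until the wrist force showed floor contact before letting go.
- The pink and black look-alikes, the cup and the tape roll were never approached. I took no final measurement of the tape roll, and the cup only came up incidentally in the tin check.

**What disagreed:**
- **Finger length:** the fingertips reach hardly past the TCP, not the 22 mm given. My first closes on the carton passed just above it. I wrongly took this for a soft carton, then saw the fingers over its top face and gripped 9 mm lower. The carton stayed in place through this.
- **Force while gripping the tin:** I read about 7 N upward, which went away on lifting.
- **Pencil box contact:** it was pressed into its tray with about 9 N before I let go.

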